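# Prove a fuse board dead with a test probe, then fit its fuses

### The job

Prove the fuse board dead, then fuse it: turn the tester's dial from white (off) to the red volts mark, take the probe and test the red proving unit, then the brown, orange and yellow ways in that order, then the proving unit again, each time feeling along the bottom of the test slot with the tip until it drops right down into the hidden test hole, and keeping it there for a moment; all the fuses stay on the table meanwhile. Then hang the probe back upright in its holster, turn the dial back to white, and fit every fuse on the table into a way of its own (any way), down on its seat with both blades in the jaws. Leave the tape, the spray can and the screwdriver where they are.

Things in the scene. Friction and masses are not known exactly. Their poses are not given: they have to be found in the camera images.
- way_brown: Fuse way marked brown; 3 alike, fixed, 85 mm apart, any order. Origin: underside, below mid-seat; x runs from seat to shroud. Grey base x -55..58, y +-26, top (seat) z 30 mm. Copper jaws at x = +-40, 12 long: gap 11 mm in y, cheeks to z 52, flared lips to z 59. Black shroud x 60..144, y +-20, top z 48, with the test slot. Brown band at the -x end. Ways stand on a grey plate 230 x 260 x 12 mm.
- way_orange: Fuse way marked orange (band at its -x end, strips at its slot); otherwise exactly like way_brown.
- way_yellow: Fuse way marked yellow (band at its -x end, strips at its slot); otherwise exactly like way_brown.
- way_brown_slot (a point): Middle of the mouth of the brown way's test slot (x 102, y 0, z 48 mm of the way; same axes). Slot 36 mm along x, 16 wide, brown-edged, shut by black bristles that a tip passes freely. 14 mm down is a flat brass bar with one hole: 14 mm along x, slot-wide, 26 deep, at any place along the slot, new in each way and run, unseen, to be felt for.
- way_orange_slot (a point): The same for the orange way: middle of the mouth of its orange-edged test slot, whose hole lies at a place of its own.
- way_yellow_slot (a point): The same for the yellow way: middle of the mouth of its yellow-edged test slot, whose hole lies at a place of its own.
- fuse1: Blade fuse, 0.25 kg: white body 60 x 36 x 40 mm (x, y, z), green band; copper blade at each end, 20 mm long, 6 thick (y), z 8..32; 100 mm over all. Origin: centre of the body's underside, x along it. Fits any way, either way round: body on the seat (origin at 0, 0, 30 mm of the way), blades in the jaws. Starts flat on the table, absent in some runs.
- fuse2: Blade fuse exactly like fuse1; may be absent.
- fuse3: Blade fuse exactly like fuse1; may be absent.
- prover: Proving unit, fixed to the table: red box 100 x 52 x 48 mm with black ends and a green lamp at its -x end. Origin: centre of the underside, x along it. Its test slot, in the middle of its top along x, is white-edged and just like that of the brown way.
- prover_slot (a point): Middle of the mouth of the proving unit's test slot, 48 mm over the table: slot, bristles, bar 14 mm down and hidden hole as at way_brown_slot; the hole lies at a place of its own.
- tester: Voltage tester lying face up, fixed: blue case 185 x 110 mm, black face at z 44 mm with display, dial and, at its -x end, a black probe holster. Origin: on the table under it; x towards the display end, z up. Dial axis at x 18, y 0 mm; dial marks are coloured bars 36 mm from it.
- dial (a joint): Dial angle, rad, growing clockwise from above. Detents: 0 white (off, start), 0.6 blue, 1.2 red (volts), 1.8 yellow; let go in between it snaps to the nearer mark (peak about 0.1 N m). Stops at -0.1 and 1.9. The pointer's direction from above is the tester's x axis turned counter-clockwise by 0.85 minus this angle.
- dial_grip (a point): On the dial's axis, at half height of its grip: a grey bar 48 mm long, 13 wide, 26 high (51 to 77 mm over the table) on a round skirt 52 mm across; a white line on one half of the bar is the pointer. x axis along the bar towards the pointer.
- holster (a point): Centre of the holster's mouth: a black block 50 x 50 mm, its top 95 mm over the table, with a 20 x 20 mm bore all the way down. Same axes as the tester.
- probe: Cordless probe, 0.12 kg, at first upright in the holster. Origin: centre of the underside of its round guard (40 mm across, 6 thick), which rests on the holster; z up. Red square handle 22 x 22 mm above, to z 86 mm; black shaft 12 mm thick below, to z -45; then a sprung steel pin, 7 mm thick, round end, to z -85: it gives up to 15 mm into the shaft, 0.9 N at first, 4.2 N at the end.
- probe_tip (a point): The end of the probe's sprung pin (85 mm below the guard's underside when it is not pressed in).
- tape: Roll of orange tape lying flat, 90 mm across, 24 mm high, origin centre of underside. Bystander.
- spray_can: Spray can with green label, 60 mm across, 170 mm high, origin centre of underside. Bystander.
- screwdriver: Orange-handled screwdriver, 210 mm long, lying, origin centre of underside. Bystander.

How it is judged:
On the way, in this order (a step that is already met when the one before it is completed fails the run):
1. the dial stands on the red mark (value of joint dial between 1.08 and 1.32 rad), for 0.3 s.
2. the probe's tip is down in the test hole of the proving unit (at least 8 mm below the top of the contact bar), the dial on red, all fuses still on the table (all of step 1 and x of probe_tip in the frame of prover_slot between -0.022 and 0.022 m and y of probe_tip in the frame of prover_slot between -0.01 and 0.01 m and z of probe_tip in the frame of prover_slot between -0.048 and -0.022 m and height (world z) of each of fuse1, fuse2, fuse3 below 0.025 m), for 0.3 s.
3. the probe's tip is down in the test hole of the brown way (at least 8 mm below the top of the contact bar), the dial on red, all fuses still on the table (all of step 1 and x of probe_tip in the frame of way_brown_slot between -0.022 and 0.022 m and y of probe_tip in the frame of way_brown_slot between -0.01 and 0.01 m and z of probe_tip in the frame of way_brown_slot between -0.048 and -0.022 m and height (world z) of each of fuse1, fuse2, fuse3 below 0.025 m), for 0.3 s.
4. the probe's tip is down in the test hole of the orange way (at least 8 mm below the top of the contact bar), the dial on red, all fuses still on the table (all of step 1 and x of probe_tip in the frame of way_orange_slot between -0.022 and 0.022 m and y of probe_tip in the frame of way_orange_slot between -0.01 and 0.01 m and z of probe_tip in the frame of way_orange_slot between -0.048 and -0.022 m and height (world z) of each of fuse1, fuse2, fuse3 below 0.025 m), for 0.3 s.
5. the probe's tip is down in the test hole of the yellow way (at least 8 mm below the top of the contact bar), the dial on red, all fuses still on the table (all of step 1 and x of probe_tip in the frame of way_yellow_slot between -0.022 and 0.022 m and y of probe_tip in the frame of way_yellow_slot between -0.01 and 0.01 m and z of probe_tip in the frame of way_yellow_slot between -0.048 and -0.022 m and height (world z) of each of fuse1, fuse2, fuse3 below 0.025 m), for 0.3 s.
6. the probe's tip is down in the test hole of the proving unit once more (at least 8 mm below the top of the contact bar), the dial on red, all fuses still on the table (all of step 2), for 0.3 s.
At the end, for the whole second after the job is handed in: Each fuse at rest in a way of its own: within 8 mm along, 6 mm across and 4 mm above its seat, 0.12 rad of the way's line, level to 0.1 rad. Dial on white (below 0.12 rad). Probe at rest in the holster: guard within 10 mm of the mouth, upright to 0.1 rad (((x of fuse1 in the frame of way_brown between -0.008 and 0.008 m and y of fuse1 in the frame of way_brown between -0.006 and 0.006 m and z of fuse1 in the frame of way_brown between 0.025 and 0.034 m and angle between the x axis of fuse1 and the x axis of way_brown, either way round below 0.12 rad) or (x of fuse1 in the frame of way_orange between -0.008 and 0.008 m and y of fuse1 in the frame of way_orange between -0.006 and 0.006 m and z of fuse1 in the frame of way_orange between 0.025 and 0.034 m and angle between the x axis of fuse1 and the x axis of way_orange, either way round below 0.12 rad) or (x of fuse1 in the frame of way_yellow between -0.008 and 0.008 m and y of fuse1 in the frame of way_yellow between -0.006 and 0.006 m and z of fuse1 in the frame of way_yellow between 0.025 and 0.034 m and angle between the x axis of fuse1 and the x axis of way_yellow, either way round below 0.12 rad)) and angle between each of fuse1, fuse2, fuse3, probe's own z axis and vertical below 0.1 rad and linear speed of each of fuse1, fuse2, fuse3, probe below 0.02 m/s and ((x of fuse2 in the frame of way_brown between -0.008 and 0.008 m and y of fuse2 in the frame of way_brown between -0.006 and 0.006 m and z of fuse2 in the frame of way_brown between 0.025 and 0.034 m and angle between the x axis of fuse2 and the x axis of way_brown, either way round below 0.12 rad) or (x of fuse2 in the frame of way_orange between -0.008 and 0.008 m and y of fuse2 in the frame of way_orange between -0.006 and 0.006 m and z of fuse2 in the frame of way_orange between 0.025 and 0.034 m and angle between the x axis of fuse2 and the x axis of way_orange, either way round below 0.12 rad) or (x of fuse2 in the frame of way_yellow between -0.008 and 0.008 m and y of fuse2 in the frame of way_yellow between -0.006 and 0.006 m and z of fuse2 in the frame of way_yellow between 0.025 and 0.034 m and angle between the x axis of fuse2 and the x axis of way_yellow, either way round below 0.12 rad)) and ((x of fuse3 in the frame of way_brown between -0.008 and 0.008 m and y of fuse3 in the frame of way_brown between -0.006 and 0.006 m and z of fuse3 in the frame of way_brown between 0.025 and 0.034 m and angle between the x axis of fuse3 and the x axis of way_brown, either way round below 0.12 rad) or (x of fuse3 in the frame of way_orange between -0.008 and 0.008 m and y of fuse3 in the frame of way_orange between -0.006 and 0.006 m and z of fuse3 in the frame of way_orange between 0.025 and 0.034 m and angle between the x axis of fuse3 and the x axis of way_orange, either way round below 0.12 rad) or (x of fuse3 in the frame of way_yellow between -0.008 and 0.008 m and y of fuse3 in the frame of way_yellow between -0.006 and 0.006 m and z of fuse3 in the frame of way_yellow between 0.025 and 0.034 m and angle between the x axis of fuse3 and the x axis of way_yellow, either way round below 0.12 rad)) and value of joint dial between -0.13 and 0.12 rad and distance between probe and holster below 0.01 m); the robot touches nothing.
It fails at once if the tape is moved by more than 30 mm (distance of tape from where it was at the start of the episode above 0.03 m).
It fails at once if the spray can is moved by more than 30 mm (distance of spray_can from where it was at the start of the episode above 0.03 m).
It fails at once if the screwdriver is moved by more than 30 mm (distance of screwdriver from where it was at the start of the episode above 0.03 m).
Of fuse1, fuse2, fuse3 only 2 to 3 are there at a start; the rules pass over those that are not, and their reading is None.
At some moment in a run one of fuse1, fuse2, fuse3 may be knocked a few centimetres aside while the robot is not near it.
It also fails if it takes over 200 s, if anything falls off the work surface, if the arm or the gripper's body presses on something with over 40 N, if the wrist force passes 120 N, or if a joint passes its speed limit or range.

### The arm

A 7-joint arm with a two-finger parallel gripper is mounted at the origin on the work surface. World frame = base frame: x ahead of the robot, y to its left, z up, the work surface at z = 0. Lengths are in m, angles in rad, forces in N, time in s.
With the tool pointing down it reaches from about 0.375 to 0.925 m from the base axis. Payload 3.1 kg.
Tool frame: the origin (TCP) lies at the very end of the fingers, on their centre line; the grasp point (between the pads) lies 19 mm behind it (grip_point_offset is the distance from the TCP to the grasp point, in m); x points along the fingers, y is the direction in which the jaws open and shut, and the axes are right-handed (so a half turn about x gives the same grasp; the last joint's range is limited). The gripper opens to 85 mm and grips with 20 to 120 N. Pads are 22 mm wide; open, the fingers measure 114 mm over their backs; the gripper's body (76 mm by 85 mm) begins 54 mm behind the grasp point. The pads swing forward as they close: fully open they stand 13 mm farther back than shut.
Start: joints at [-1.419, 0.383, 0.044, 1.598, -0.018, 1.161, -0.05], TCP at [0.161, 0.63, 0.231] pointing down, gripper open.
Joint ranges: [-2.61, 2.61], [-0.41, 2.15], [-1.48, 1.57], [0, 2.5], [-1.57, 4.71], [0.05, 1.97], [-2.85, 2.85]. Speed limits (rad/s): [2.79, 2.79, 3.14, 3.14, 3.14, 3.14, 3.14].

### API

Orientations are given as a unit quaternion [w, x, y, z].
In Python, from rig import * gives the robot as it stands.
- The arm moves only by the tool apply_moves, never from a script. Its argument "increments" is a list of rows, each a list of 7 numbers: the shift along the tool's x, y, z in m, then the turn, a rotation vector about the tool's x, y, z in rad, then the opening, from 0 (shut) to 1 (fully open). In form: [[tx, ty, tz, ax, ay, az, claw], ...]. A call has 1 to 8 rows; each row shifts and turns the commanded pose from where the row before left it, along the tool's axes as they then stand; what a row does not reach is not made up. A row lasts 1/12 s, in which the tool goes at most 41.7 mm and 7.16 degrees, less where a joint would pass 70% of its speed; a pose out of reach is approached as far as the arm can. A call is refused whole if a number of a shift passes 0.0417 or a number of a turn 0.125, either way. A call with a gripper value outside its range is refused whole. The fingers move at their own pace and stop on an object; "grip_force" is the grip in N (left out, the last holds). Time passes only in rows, so rows that do not move let the fingers close. It gives the time, the measured TCP pose, the force and the opening at its end, in the units of the state.
- read_state(): the state, without advancing time (a new reading comes with each control period).
- capture(name): name is "side" or "top"; returns a dict with "frame" (480x640x3 uint8, blue, green, red), "range_z" (480x640 float32, m along the optical axis (not along the pixel's ray), 0 where there is no reading), "fx", "fy", "cx", "cy" (pixels), "R" (3x3) and "t" (3): a world point X has camera coordinates R X + t. Camera axes: x right, y down, z forward; pixel columns grow to the right and rows downward; lengths in m; the calibration is good to about 2 mm. A picture is of the moment at which its call begins.
- job_done(): hands the job in, once; it reports no verdict.
The state is a dict: "time_s": time; "joint_positions": joint angles; "qvel": joint speeds; "effort": joint torques, N m; "ee_pos": TCP position; "tool_rot": TCP orientation; "force": force on the tool from outside, world axes, zero at the start; "torque": the same for the moment, N m; "width": opening from 0.0 (shut) to 1.0 (fully open).
Only numpy, scipy, OpenCV 4.12 (cv2) and the standard library are available. Lean on these libraries where they do the work, as an engineer would, in place of code of your own. Each camera call takes 0.05 s, during which the arm holds its last target.

## Working session

There is one attempt and no reset: what is moved stays moved. The work goes in short steps, Python scripts to look and compute and a tool call to move; the robot and the scene stay as the last step left them, time stands still between calls to the robot, and variables do not carry over. Pictures are saved under pics/ and viewed, and the job is handed in when it is done.

Besides the shell and the picture viewer there is one more tool, called as name(argument=value, ...) on one line, values as JSON. apply_moves: Moves the arm, as the interface text tells. Its arguments: {"type":"object","properties":{"increments":{"type":"array"},"grip_force":{"type":"number"}},"required":["increments"]}

```bash
ls; mkdir -p pics
python3 - <<'E'
from rig import *
import cv2
s=read_state(); print(s)
for n in ("top","side"):
    c=capture(n); cv2.imwrite(f"pics/{n}0.png",c["frame"]); print(n,c["fx"],c["fy"],c["cx"],c["cy"],c["R"],c["t"])
E
```

```text
pics
{'time_s': 0.0, 'joint_positions': array([-1.41883919,  0.38385569,  0.04382647,  1.59959133, -0.01792161,
        1.1611796 , -0.04988056]), 'qvel': array([-0.00118303, -0.00062344, -0.00157769, -0.00023892, -0.00066144,
        0.00194818,  0.00207717]), 'effort': array([-4.73171531e-04, -4.33454382e+01,  1.02424800e+00, -2.49519145e+01,
        1.05915990e-02,  1.11618146e-02,  1.25738975e-05]), 'ee_pos': array([0.16042102, 0.62891623, 0.22986562]), 'tool_rot': array([ 0.70153006,  0.08710795,  0.70167807, -0.08896999]), 'force': array([ 0.49193346,  0.48674488, -0.22782896]), 'torque': array([ 0.01610014, -0.01977402,  0.02700371]), 'width': 0.9976371256686576}
top 485.93151633596494 485.93151633596494 322.3993346270174 254.13755110215845 [[ 0.01983531 -0.99972327  0.01264653]
 [-0.9956601  -0.02090188 -0.09068666]
 [ 0.0909259  -0.01079284 -0.99579917]] [-7.08077674e-04  5.43883024e-01  1.02455607e+00]
side 446.7329744828258 446.7329744828258 311.22397503527947 243.84061654484526 [[ 0.93451757 -0.35568062  0.01296983]
 [-0.24303041 -0.66431446 -0.70683981]
 [ 0.26002526  0.65740216 -0.70725474]] [-0.50293773  0.17587435  0.83425059]
```

View pics/top0.png

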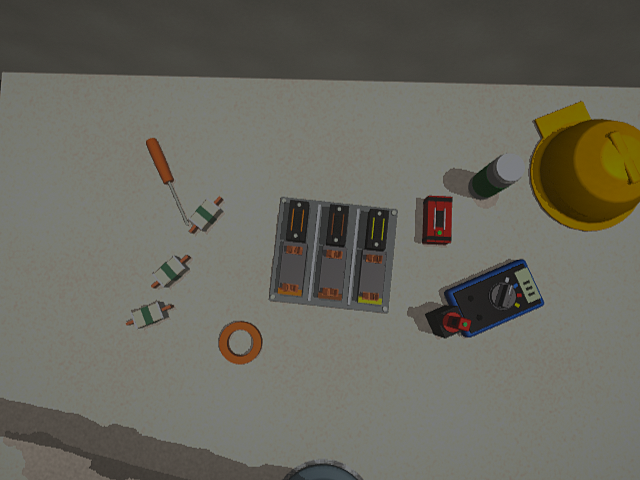

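View pics/side0.png

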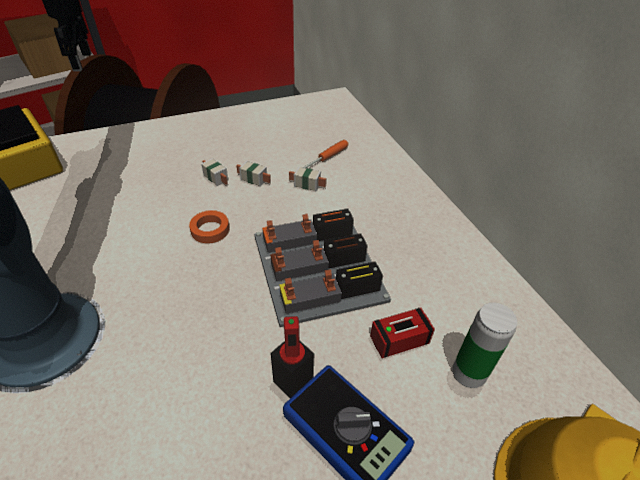

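The top view shows the ways left to right as orange, brown and yellow around (335,255). Three fuses lie at (205,215), (171,271) and (150,315), the prover is at (437,220), and the tester with the holstered probe is at (495,300). Next I'll zoom in and measure.

```bash
cat > h.py <<'E'
from rig import *
import cv2, numpy as np
from scipy.spatial.transform import Rotation as Ro
def ray(c,u,v,z):
    d=c["R"].T@np.array([(u-c["cx"])/c["fx"],(v-c["cy"])/c["fy"],1]); o=-c["R"].T@c["t"]
    return o+d*(z-o[2])/d[2]
def proj(c,X):
    p=c["R"]@np.asarray(X)+c["t"]; return np.array([c["fx"]*p[0]/p[2]+c["cx"],c["fy"]*p[1]/p[2]+c["cy"]])
def cloud(c):
    z=c["range_z"]; v,u=np.mgrid[:480,:640]
    P=np.stack([(u-c["cx"])/c["fx"]*z,(v-c["cy"])/c["fy"]*z,z],-1)
    return (P-c["t"])@c["R"]
def mask(c,lo,hi):
    return cv2.inRange(cv2.cvtColor(c["frame"],cv2.COLOR_BGR2HSV),lo,hi)
def crop(c,u0,v0,w,h,name,k=6):
    cv2.imwrite(f"pics/{name}.png",cv2.resize(c["frame"][v0:v0+h,u0:u0+w],None,fx=k,fy=k,interpolation=cv2.INTER_CUBIC))
def pose():
    s=read_state(); q=s["tool_rot"]; return s,Ro.from_quat([q[1],q[2],q[3],q[0]]).as_matrix()
E
python3 - <<'E'
from h import *
c=capture("top"); crop(c,262,190,140,130,"w1",5); crop(c,410,185,140,160,"t1",5)
crop(c,120,190,110,145,"f1",5)
P=cloud(c); 
for u,v in [(335,120),(300,380),(150,315),(440,240),(470,320),(280,260),(297,265),(376,265)]: print(u,v,P[v,u].round(4))
s=capture("side"); crop(s,250,195,190,130,"w1s",4); crop(s,260,300,170,180,"t1s",4)
E
```

```text
335 120 [ 8.519e-01 -1.240e-02  6.000e-04]
300 380 [ 0.272   0.0531 -0.0021]
150 315 [0.4068 0.3696 0.0383]
440 240 [ 0.5775 -0.2393  0.0446]
470 320 [ 0.4148 -0.2588  0.1817]
280 260 [0.5301 0.1023 0.0134]
297 265 [0.5179 0.0639 0.0425]
376 265 [ 0.5215 -0.1036  0.0418]
```

View pics/w1.png

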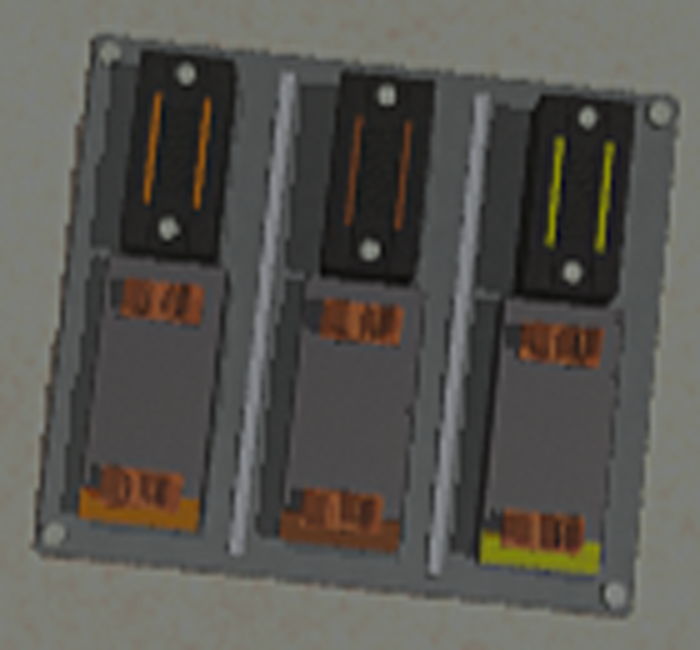

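View pics/t1.png

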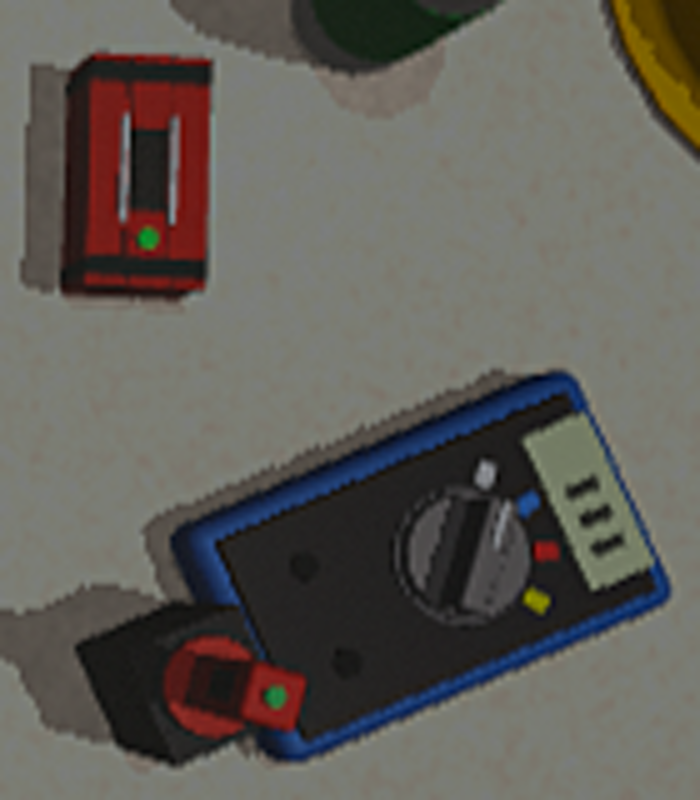

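View pics/f1.png

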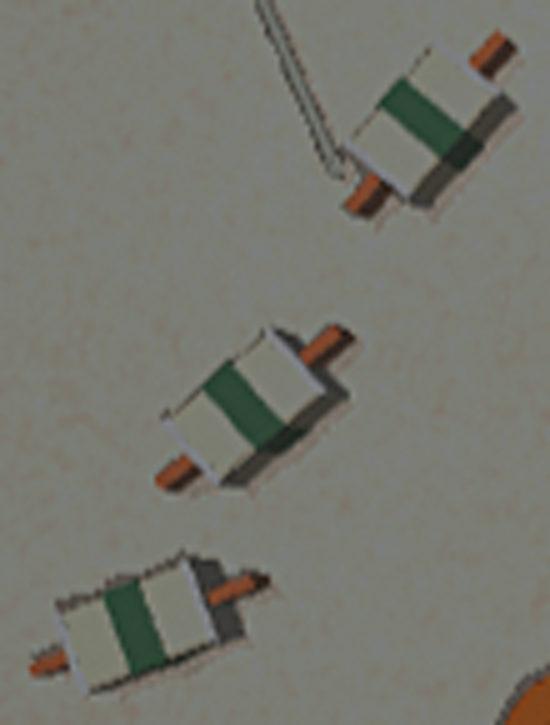

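View pics/w1s.png

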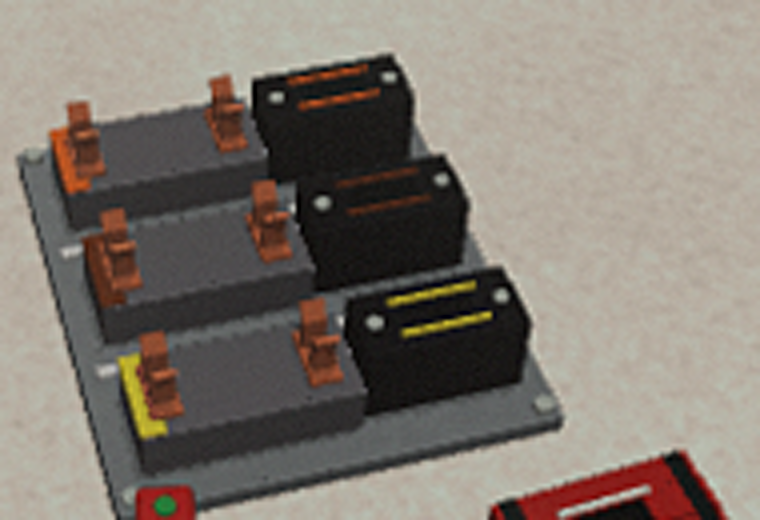

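View pics/t1s.png

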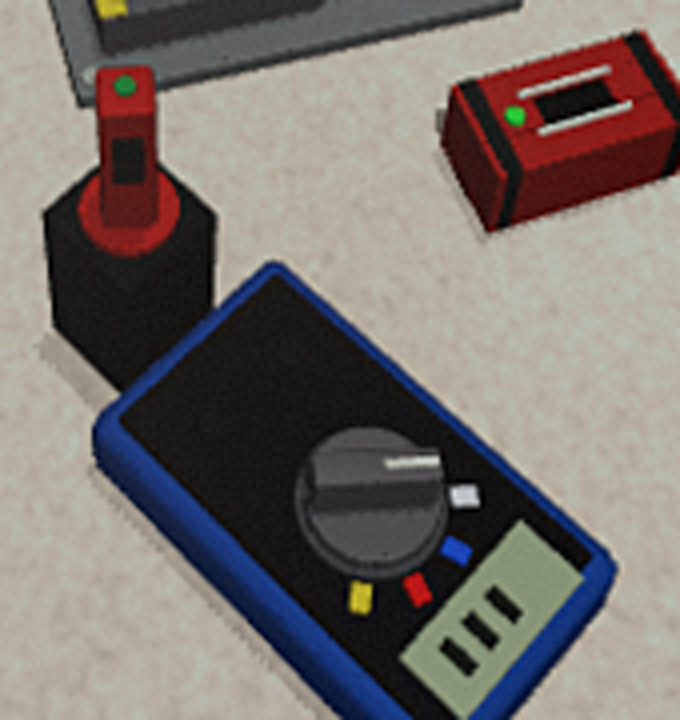

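The crops show clear features for each part: slot strips, jaws, dial mark bars and green fuse bands. I'll measure these by colour mask in both views.

```bash
cat > m.py <<'E'
from h import *
def comps(c,lo,hi,roi,amin=4,amax=3000):
    m=mask(c,lo,hi); r=np.zeros_like(m); u0,v0,u1,v1=roi; r[v0:v1,u0:u1]=m[v0:v1,u0:u1]
    n,l,st,ce=cv2.connectedComponentsWithStats(r)
    out=[]
    for i in range(1,n):
        if amin<=st[i,4]<=amax:
            ys,xs=np.where(l==i); pts=np.stack([xs,ys],1).astype(float)
            d=pts-pts.mean(0); w,V=np.linalg.eigh(d.T@d)
            out.append((ce[i],st[i,4],V[:,1]))
    return out
E
python3 - <<'E'
from m import *
for n,roi in (("top",(262,190,402,320)),("side",(250,195,390,320))):
    c=capture(n)
    for nm,lo,hi in (("or/br",(3,100,40),(20,255,255)),("yel",(24,120,60),(36,255,255))):
        for ce,a,V in comps(c,lo,hi,roi): print(n,nm,ce.round(1),a,V.round(2),[ray(c,*ce,z).round(4) for z in (.060,)])
E
```

```text
top or/br [291.9 219.4] 44 [-0.12  0.99] [array([0.6124, 0.0762, 0.06  ])]
top or/br [301.7 220.4] 45 [-0.11  0.99] [array([0.6107, 0.0555, 0.06  ])]
top or/br [332.2 224.1] 36 [-0.1   0.99] [array([ 0.6044, -0.0086,  0.06  ])]
top or/br [342.1 224.8] 37 [-0.1  1. ] [array([ 0.6033, -0.0294,  0.06  ])]
top or/br [294.1 249.8] 123 [-0.99 -0.1 ] [array([0.5484, 0.07  , 0.06  ])]
top or/br [333.8 254.1] 126 [-1.   -0.08] [array([ 0.5412, -0.013 ,  0.06  ])]
top or/br [373.7 258.5] 124 [-0.99 -0.11] [array([ 0.5337, -0.0966,  0.06  ])]
top or/br [289.4 289.6] 233 [-0.99 -0.13] [array([0.4654, 0.0777, 0.06  ])]
top or/br [329.7 293.8] 218 [-0.99 -0.11] [array([ 0.4585, -0.006 ,  0.06  ])]
top or/br [370.2 295.9] 122 [-1.   -0.08] [array([ 0.4557, -0.09  ,  0.06  ])]
top yel [372.6 227.6] 37 [-0.1  1. ] [array([ 0.5987, -0.0935,  0.06  ])]
top yel [382.5 228.7] 39 [-0.1   0.99] [array([ 0.5968, -0.1144,  0.06  ])]
top yel [369.2 300.9] 96 [-1.   -0.09] [array([ 0.4453, -0.0881,  0.06  ])]
side or/br [331.  213.5] 48 [-0.98  0.18] [array([0.6149, 0.0787, 0.06  ])]
side or/br [305.8 223.9] 1
[... 199 characters left out ...]

side or/br [343.9 238.9] 46 [-0.98  0.19] [array([ 0.6091, -0.0062,  0.06  ])]
side or/br [316.5 250.3] 155 [0.19 0.98] [array([ 0.5422, -0.0175,  0.06  ])]
side or/br [346.9 245.7] 47 [-0.98  0.18] [array([ 0.6067, -0.027 ,  0.06  ])]
side or/br [277.6 259.4] 233 [0.05 1.  ] [array([ 0.4592, -0.0144,  0.06  ])]
side or/br [328.8 280.8] 178 [0.2  0.98] [array([ 0.5348, -0.1022,  0.06  ])]
side or/br [289.  289.1] 177 [0.21 0.98] [array([ 0.456 , -0.0951,  0.06  ])]
side yel [357.5 267.9] 58 [-0.98  0.2 ] [array([ 0.6011, -0.0911,  0.06  ])]
side yel [360.8 275.7] 55 [-0.98  0.21] [array([ 0.5985, -0.1119,  0.06  ])]
side yel [284.2 294.6] 105 [0.34 0.94] [array([ 0.4432, -0.1045,  0.06  ])]
```

Run:
```python
from m import *
for n,rois in (("top",((410,185,460,250),(420,250,550,345),(120,190,230,335))),("side",((370,300,440,360),(260,300,420,480),(190,150,330,195)))):
    c=capture(n)
    for nm,lo,hi,k,z in (("white",(0,0,120),(179,50,255),0,.048),("green lamp",(50,120,60),(75,255,255),0,.048),("proberedgreen",(50,120,60),(75,255,255),1,.181),("redmark",(0,150,90),(8,255,255),1,.044),("blue",(105,120,120),(125,255,255),1,.044),("yel",(22,120,90),(36,255,255),1,.044),("white",(0,0,130),(179,60,255),1,.044),("band",(55,80,30),(90,255,255),2,.04)):
        for ce,a,V in comps(c,lo,hi,rois[k]): print(n,nm,ce.round(1),a,V.round(2),ray(c,*ce,z).round(4))
```

```text
top white [434.4 214.9] 1321 [0.29 0.96] [ 0.6306 -0.2266  0.048 ]
top white [435.  214.5] 14 [0. 1.] [ 0.6316 -0.2278  0.048 ]
top white [444.4 218.9] 22 [-0.07  1.  ] [ 0.6225 -0.248   0.048 ]
top white [434.  225.5] 6 [0. 1.] [ 0.6078 -0.2257  0.048 ]
top green lamp [439.2 232.2] 11 [-0.71  0.71] [ 0.5937 -0.2367  0.048 ]
top proberedgreen [464.6 323.8] 12 [-0.85 -0.53] [ 0.4078 -0.2491  0.181 ]
top redmark [518.9 294.9] 16 [-0.98 -0.18] [ 0.4643 -0.4064  0.044 ]
top redmark [453.2 314.4] 36 [-0.99 -0.17] [ 0.4205 -0.267   0.044 ]
top redmark [464.2 323.9] 98 [-0.23  0.97] [ 0.4011 -0.2899  0.044 ]
top redmark [450.1 328.8] 49 [-0.95 -0.31] [ 0.3904 -0.2604  0.044 ]
top blue [515.2 285.5] 11 [-0.66  0.75] [ 0.484  -0.3989  0.044 ]
top blue [453.2 297. ] 12 [0.4  0.92] [ 0.457 -0.267  0.044]
top blue [469.  332.8] 4 [0.64 0.77] [ 0.383 -0.3    0.044]
top yel [516.9 304.8] 16 [-0.87 -0.5 ] [ 0.4434 -0.4018  0.044 ]
top white [522.5 269.5] 4 [-0.92  0.38] [ 0.5182 -0.4151  0.044 ]
top white [517.  274.5] 11 [0.05 1.  ] [ 0.5072 -0.4032  0.044 ]
top white [506.8 279.5] 10 [0. 1.] [ 0.
[... 2706 characters left out ...]
] 8 [-0.41  0.91] [ 0.4257 -0.1433  0.044 ]
side white [399.7 320.1] 35 [-0.96  0.29] [ 0.6269 -0.2222  0.044 ]
side white [405.8 329.2] 45 [-0.96  0.29] [ 0.6276 -0.2435  0.044 ]
side white [363. 415.] 35 [-1.    0.05] [ 0.4865 -0.3598  0.044 ]
side white [375.6 423.7] 26 [-1.   -0.03] [ 0.4988 -0.3788  0.044 ]
side white [382.9 454. ] 801 [-0.64  0.77] [ 0.4886 -0.4227  0.044 ]
side band [212.8 165.7] 37 [-0.91  0.41] [0.408  0.3787 0.04  ]
side band [251.7 167.3] 38 [-0.77  0.64] [0.5009 0.3374 0.04  ]
side band [306.7 172.8] 43 [-0.58  0.82] [0.6267 0.2669 0.04  ]
side band [249.8 182. ] 8 [-0.92 -0.39] [0.4797 0.2788 0.04  ]
side band [304.2 187.4] 5 [-0.89 -0.46] [0.5999 0.2122 0.04  ]
```

```bash
cat >> h.py <<'E'
def go(*wps, yaw=None):
    """print turn to bring tool y-axis (mod pi) to yaw, tilt error, then tool-axis shifts to each waypoint"""
    s,R=pose(); p=s["ee_pos"]; y0=np.arctan2(R[1,1],R[0,1])
    print("t",round(s["time_s"],2),"tcp",p.round(4),"jawyaw",round(y0,3),"q",s["joint_positions"].round(2),"F",s["force"].round(1),"w",round(s["width"],3))
    th=y0 if yaw is None else yaw
    opts=[(th+k*np.pi-y0) for k in range(-2,3)]
    # desired rotation: x down, y at yaw
    for d in opts:
        if abs(d)>3.3: continue
        Y=np.array([np.cos(y0+d),np.sin(y0+d),0]);X=np.array([0,0,-1.]);Rt=np.stack([X,Y,np.cross(X,Y)],1)
        rv=Ro.from_matrix(R.T@Rt).as_rotvec()
        print("  turn",rv.round(3), "worldyaw",round(d,3),"n>=",int(np.ceil(abs(d)/.125)))
        q=p
        for w in wps:
            print("     shift",(Rt.T@(np.asarray(w)-q)).round(4)); q=np.asarray(w)
E
python3 - <<'E'
from h import *
go((.45,.42,.25),(.6,0,.25),(.463,-.3695,.2),(.463,-.3695,.056),yaw=1.28)
for n,guess in (("top",(452.2,322.5)),):
    c=capture(n); print(ray(c,*guess,.101))
E
```

```text
t 0.4 tcp [0.1606 0.6297 0.2311] jawyaw 1.321 q [-1.42  0.38  0.04  1.6  -0.02  1.16 -0.05] F [-0.  -0.2  1.3] w 1.001
  turn [-3.101e+00 -1.000e-03  0.000e+00] worldyaw -3.183 n>= 26
     shift [-0.0189  0.1179 -0.3373]
     shift [ 0.      0.3594 -0.2641]
     shift [0.05   0.3933 0.0253]
     shift [0.144 0.    0.   ]
  turn [0.041 0.    0.   ] worldyaw -0.041 n>= 1
     shift [-0.0189 -0.1179  0.3373]
     shift [ 0.     -0.3594  0.2641]
     shift [ 0.05   -0.3933 -0.0253]
     shift [0.144 0.    0.   ]
  turn [-3.101e+00 -1.000e-03  0.000e+00] worldyaw 3.101 n>= 25
     shift [-0.0189  0.1179 -0.3373]
     shift [ 0.      0.3594 -0.2641]
     shift [0.05   0.3933 0.0253]
     shift [0.144 0.    0.   ]
[ 0.40612587 -0.24883637  0.101     ]
```

apply_moves(increments=[[-0.002,-0.012,0.034,0.041,0,0,1],[-0.002,-0.012,0.034,0,0,0,1],[-0.002,-0.012,0.034,0,0,0,1],[-0.002,-0.012,0.034,0,0,0,1],[-0.002,-0.012,0.034,0,0,0,1],[-0.002,-0.012,0.034,0,0,0,1],[-0.002,-0.012,0.034,0,0,0,1],[-0.002,-0.012,0.034,0,0,0,1]])

```text
time_s: 1.12
ee_pos: [0.3959, 0.4599, 0.2477]
tool_rot: [0.7, 0.103, 0.7, -0.102]
force: [0.5, -0.4, 0.7]
width: 1.001
```

Run:
```python
from h import *
go((.6,0,.25),(.463,-.3695,.2),(.463,-.3695,.056),yaw=1.28)
```

```text
t 1.12 tcp [0.3959 0.4599 0.2477] jawyaw 1.28 q [-1.08  0.29  0.18  1.7  -0.06  1.16  0.4 ] F [ 0.5 -0.4  0.7] w 1.001
  turn [-3.142e+00  1.000e-03  0.000e+00] worldyaw -3.142 n>= 26
     shift [-0.0023  0.3821 -0.3274]
     shift [0.05   0.3933 0.0253]
     shift [0.144 0.    0.   ]
  turn [ 0.     0.    -0.001] worldyaw -0.0 n>= 1
     shift [-0.0023 -0.3821  0.3274]
     shift [ 0.05   -0.3933 -0.0253]
     shift [0.144 0.    0.   ]
  turn [-3.142e+00  1.000e-03  0.000e+00] worldyaw 3.142 n>= 26
     shift [-0.0023  0.3821 -0.3274]
     shift [0.05   0.3933 0.0253]
     shift [0.144 0.    0.   ]
```

apply_moves(increments=[[0,-0.0294,0.0252,0,0,0,1],[0,-0.0294,0.0252,0,0,0,1],[0,-0.0294,0.0252,0,0,0,1],[0,-0.0294,0.0252,0,0,0,1],[0,-0.0294,0.0252,0,0,0,1],[0,-0.0294,0.0252,0,0,0,1],[0,-0.0294,0.0252,0,0,0,1],[0,-0.0294,0.0252,0,0,0,1]])

```text
time_s: 1.78
ee_pos: [0.5208, 0.1762, 0.2477]
tool_rot: [0.7, 0.103, 0.699, -0.102]
force: [0.3, 0.2, -0.0]
width: 0.995
```

apply_moves(increments=[[0,-0.0294,0.0252,0,0,0,1],[0,-0.0294,0.0252,0,0,0,1],[0,-0.0294,0.0252,0,0,0,1],[0,-0.0294,0.0252,0,0,0,0.7],[0,-0.0294,0.0252,0,0,0,0.7],[0.005,-0.039,-0.0025,0,0,0,0.6],[0.005,-0.039,-0.0025,0,0,0,0.6],[0.005,-0.039,-0.0025,0,0,0,0.6]])

```text
time_s: 2.45
ee_pos: [0.5579, -0.1107, 0.2323]
tool_rot: [0.7, 0.102, 0.699, -0.103]
force: [0.1, -0.9, 0.2]
width: 0.597
```

apply_moves(increments=[[0.005,-0.039,-0.0025,0,0,0,0.6],[0.005,-0.039,-0.0025,0,0,0,0.6],[0.005,-0.039,-0.0025,0,0,0,0.6],[0.005,-0.039,-0.0025,0,0,0,0.6],[0.005,-0.039,-0.0025,0,0,0,0.6],[0.005,-0.039,-0.0025,0,0,0,0.6],[0.005,-0.039,-0.0025,0,0,0,0.6]])

```text
time_s: 3.03
ee_pos: [0.4625, -0.3669, 0.1974]
tool_rot: [0.7, 0.102, 0.699, -0.102]
force: [-0.1, 0.2, 1.1]
width: 0.6
```

Run:
```python
from h import *
go((.463,-.3695,.12),(.463,-.3695,.056),yaw=1.28)
c=capture("side"); crop(c,200,200,260,280,"d1",2)
```

```text
t 3.03 tcp [ 0.4625 -0.3669  0.1974] jawyaw 1.281 q [ 0.06  0.35  0.65  1.8  -0.24  1.07  2.09] F [-0.1  0.2  1.1] w 0.6
  turn [-3.141e+00  0.000e+00  1.000e-03] worldyaw -3.142 n>= 26
     shift [ 0.0774  0.0024 -0.0012]
     shift [0.064 0.    0.   ]
  turn [ 0.001  0.001 -0.   ] worldyaw -0.001 n>= 1
     shift [ 0.0774 -0.0024  0.0012]
     shift [0.064 0.    0.   ]
  turn [-3.141e+00  0.000e+00  1.000e-03] worldyaw 3.141 n>= 26
     shift [ 0.0774  0.0024 -0.0012]
     shift [0.064 0.    0.   ]
```

View pics/d1.png

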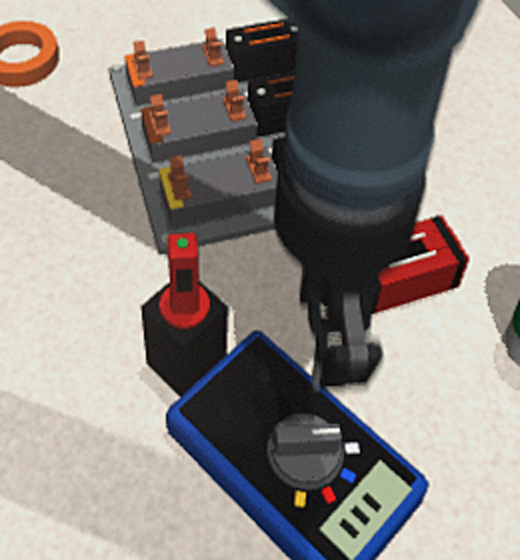

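The gripper is over the dial and clear of the probe, so I'm descending.

apply_moves(increments=[[0.035,-0.0024,0.0012,0,0,0,0.5],[0.035,0,0,0,0,0,0.5],[0.035,0,0,0,0,0,0.5],[0.02,0,0,0,0,0,0.5],[0.013,0,0,0,0,0,0.5],[0,0,0,0,0,0,0.4]])

```text
time_s: 3.58
ee_pos: [0.4618, -0.3661, 0.0563]
tool_rot: [0.698, 0.103, 0.702, -0.101]
force: [-0.7, 0.1, 0.0]
width: 0.4
```

apply_moves(increments=[[0,0,0,0,0,0,0.2],[0,0,0,0,0,0,0],[0,0,0,0,0,0,0],[0,0,0,0,0,0,0],[0,0,0,0,0,0,0],[0,0,0,0,0,0,0]], grip_force=30)

```text
time_s: 4.08
ee_pos: [0.4645, -0.3697, 0.0609]
tool_rot: [0.701, 0.102, 0.699, -0.103]
force: [-0.4, -2.6, 1.7]
width: 0.142
```

apply_moves(increments=[[0,0,0,0.1,0,0,0],[0,0,0,0.1,0,0,0],[0,0,0,0.1,0,0,0],[0,0,0,0.1,0,0,0],[0,0,0,0.1,0,0,0],[0,0,0,0.1,0,0,0],[0,0,0,0.1,0,0,0],[0,0,0,0.1,0,0,0]])

```text
time_s: 4.75
ee_pos: [0.4638, -0.3708, 0.0609]
tool_rot: [0.605, 0.367, 0.602, -0.369]
force: [-1.2, -4.3, -0.0]
width: 0.144
```

apply_moves(increments=[[0,0,0,0.1,0,0,0],[0,0,0,0.1,0,0,0],[0,0,0,0.1,0,0,0],[0,0,0,0.1,0,0,0],[0,0,0,0.0,0,0,0],[0,0,0,0,0,0,0.5],[0,0,0,0,0,0,0.5]])

```text
time_s: 5.33
ee_pos: [0.4642, -0.3664, 0.0591]
tool_rot: [0.52, 0.48, 0.521, -0.478]
force: [-0.6, -0.2, -0.3]
width: 0.416
```

apply_moves(increments=[[-0.02,0,0,0,0,0,0.5],[-0.04,0,0,0,0,0,0.6],[-0.04,0,0,0,0,0,0.8],[-0.04,0,0,0,0,0,0.8],[-0.04,0,0,0,0,0,0.8]])

```text
time_s: 5.75
ee_pos: [0.4639, -0.3659, 0.2403]
tool_rot: [0.519, 0.479, 0.521, -0.478]
force: [1.4, 0.6, 0.2]
width: 0.8
```

Run:
```python
from h import *
go((.409,-.248,.28),(.409,-.248,.125),yaw=-1.14)
go((.409,-.248,.28),(.409,-.248,.125),yaw=-1.14+1.5708)
c=capture("side"); crop(c,200,200,260,280,"d2",2)
```

```text
t 5.75 tcp [ 0.4639 -0.3659  0.2403] jawyaw 0.083 q [-0.22  0.42  1.04  1.77 -0.39  1.18  1.02] F [1.4 0.6 0.2] w 0.8
  turn [ 1.223 -0.003  0.003] worldyaw -1.223 n>= 10
     shift [-0.0397 -0.13    0.0006]
     shift [0.155 0.    0.   ]
  turn [-1.918 -0.003 -0.003] worldyaw 1.918 n>= 16
     shift [-0.0397  0.13   -0.0006]
     shift [0.155 0.    0.   ]
t 5.75 tcp [ 0.4639 -0.3659  0.2403] jawyaw 0.083 q [-0.22  0.42  1.04  1.77 -0.39  1.18  1.02] F [1.4 0.6 0.2] w 0.8
  turn [ 2.794 -0.     0.005] worldyaw -2.794 n>= 23
     shift [-0.0397  0.0006  0.13  ]
     shift [0.155 0.    0.   ]
  turn [-0.348 -0.003 -0.   ] worldyaw 0.348 n>= 3
     shift [-0.0397 -0.0006 -0.13  ]
     shift [0.155 0.    0.   ]
```

View pics/d2.png

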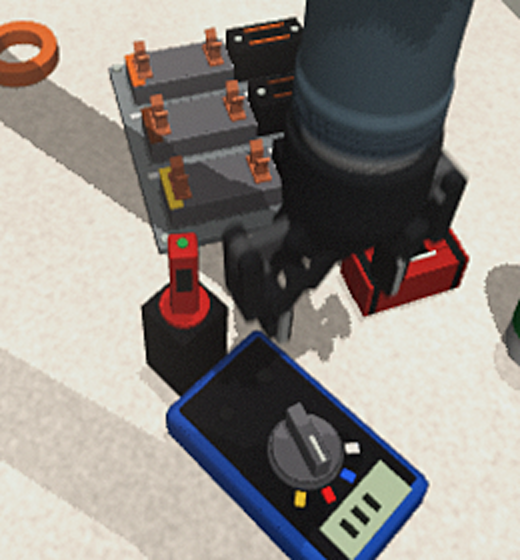

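The dial pointer lines up with the red mark, as wanted. The probe handle looks turned relative to the tester, so I'll measure its top face.

Run:
```python
from m import *
c=capture("top"); crop(c,430,295,60,50,"p1",12)
for n,(u,v) in (("top",(464,324)),("side",(291,321))):
    c=capture(n); P=cloud(c)
    sel=(abs(P[...,2]-.181)<.006)&(np.hypot(P[...,0]-.409,P[...,1]+.248)<.03)
    q=P[sel][:,:2]; print(n,len(q),q.mean(0).round(4),P[sel][:,2].mean().round(4))
    r=cv2.minAreaRect((q*1000).astype(np.float32)); print(r)
    sel=(abs(P[...,2]-.095)<.006)&(np.hypot(P[...,0]-.409,P[...,1]+.248)<.05)
    q=P[sel][:,:2]; print(n,len(q)); print(cv2.minAreaRect((q*1000).astype(np.float32)))
```

```text
top 147 [ 0.4068 -0.2479] 0.1803
((406.8850402832031, -248.9794464111328), (23.165470123291016, 21.540430068969727), 72.64558410644531)
top 380
((407.1431884765625, -248.17401123046875), (50.22051239013672, 50.90877914428711), 24.206377029418945)
side 214 [ 0.4092 -0.2504] 0.181
((410.15740966796875, -248.82382202148438), (22.714014053344727, 21.722787857055664), 71.3742904663086)
side 511
((410.0534973144531, -247.86399841308594), (50.699222564697266, 50.975830078125), 24.780893325805664)
```

View pics/p1.png

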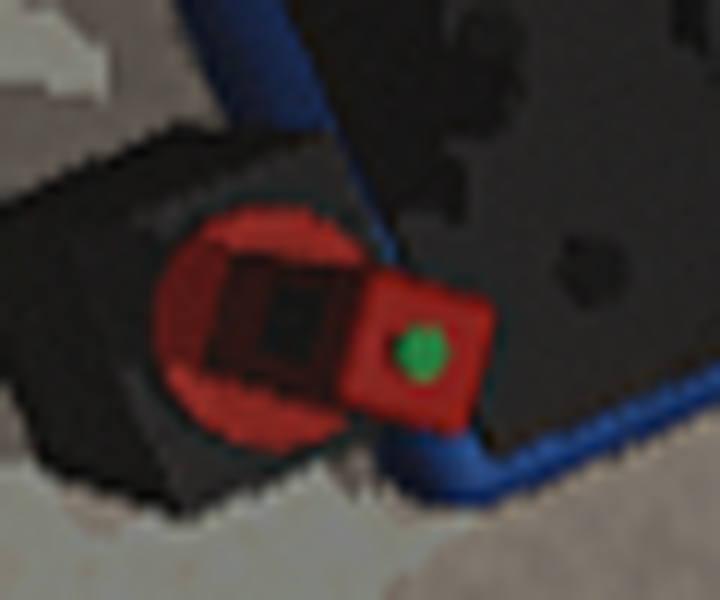

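Run:
```python
from h import *
go((.4085,-.2485,.27),(.4085,-.2485,.125),yaw=-.314)
```

```text
t 5.95 tcp [ 0.4651 -0.367   0.2404] jawyaw 0.083 q [-0.22  0.42  1.04  1.77 -0.39  1.18  1.02] F [-0.7  0.4 -1.1] w 0.8
  turn [ 0.397 -0.002 -0.003] worldyaw -0.397 n>= 4
     shift [-0.0296 -0.0904 -0.0952]
     shift [0.145 0.    0.   ]
  turn [-2.744e+00  4.000e-03 -2.000e-03] worldyaw 2.744 n>= 22
     shift [-0.0296  0.0904  0.0952]
     shift [0.145 0.    0.   ]
```

apply_moves(increments=[[-0.0296,0,0,0.1,0,0,0.9],[0,0,0,0.1,0,0,0.9],[0,0,0,0.1,0,0,0.9],[0,0,0,0.097,0,0,0.9],[0,-0.0226,-0.0238,0,0,0,0.9],[0,-0.0226,-0.0238,0,0,0,0.9],[0,-0.0226,-0.0238,0,0,0,0.9],[0,-0.0226,-0.0238,0,0,0,0.9]])

```text
time_s: 6.62
ee_pos: [0.415, -0.2637, 0.269]
tool_rot: [-0.414, -0.571, -0.416, 0.574]
force: [-0.7, 1.2, 1.6]
width: 0.898
```

Run:
```python
from h import *
go((.4085,-.2485,.125),yaw=-.314)
```

```text
t 6.62 tcp [ 0.415  -0.2637  0.269 ] jawyaw -0.315 q [-0.88  0.13  1.48  1.96 -0.14  1.17  0.33] F [-0.7  1.2  1.6] w 0.898
  turn [ 3.141e+00  8.000e-03 -3.000e-03] worldyaw -3.141 n>= 26
     shift [0.144  0.0109 0.0125]
  turn [-0.001  0.002  0.005] worldyaw 0.001 n>= 1
     shift [ 0.144  -0.0109 -0.0125]
  turn [ 3.141e+00  8.000e-03 -3.000e-03] worldyaw 3.143 n>= 26
     shift [0.144  0.0109 0.0125]
```

apply_moves(increments=[[0,0,0,0,0,0,0.9],[0,0,0,0,0,0,0.9]])

```text
time_s: 6.78
ee_pos: [0.4189, -0.2635, 0.2712]
tool_rot: [0.418, 0.571, 0.416, -0.571]
force: [-0.1, 0.1, 0.1]
width: 0.898
```

Run:
```python
from h import *
go((.4085,-.2485,.125),yaw=-.314); print(pose()[0]["qvel"])
```

```text
t 6.78 tcp [ 0.4189 -0.2635  0.2712] jawyaw -0.309 q [-0.88  0.13  1.47  1.96 -0.14  1.17  0.34] F [-0.1  0.1  0.1] w 0.898
  turn [-3.136e+00  3.000e-03  1.000e-03] worldyaw -3.147 n>= 26
     shift [0.1462 0.0145 0.0111]
  turn [ 0.005  0.    -0.002] worldyaw -0.005 n>= 1
     shift [ 0.1462 -0.0145 -0.0111]
  turn [-3.136e+00  3.000e-03  1.000e-03] worldyaw 3.136 n>= 26
     shift [0.1462 0.0145 0.0111]
[ 0.12772625  0.03562608 -0.01526569 -0.04109772  0.00606377 -0.00787434
  0.00375076]
```

Joint 3 is near its limit of 1.57 in this posture. I'll turn the tool back to the other face pair of the handle to unwind it.

apply_moves(increments=[[0,0,0,-0.12,0,0,0.9],[0,0,0,-0.12,0,0,0.9],[0,0,0,-0.12,0,0,0.9],[0,0,0,-0.12,0,0,0.9],[0,0,0,-0.12,0,0,0.9],[0,0,0,-0.12,0,0,0.9],[0,0,0,-0.12,0,0,0.9],[0,0,0,-0.12,0,0,0.9]])

```text
time_s: 7.45
ee_pos: [0.4166, -0.2706, 0.2724]
tool_rot: [0.634, 0.315, 0.631, -0.318]
force: [-0.3, -0.4, -0.4]
width: 0.902
```

apply_moves(increments=[[0,0,0,-0.12,0,0,0.9],[0,0,0,-0.12,0,0,0.9],[0,0,0,-0.12,0,0,0.9],[0,0,0,-0.12,0,0,0.9],[0,0,0,-0.12,0,0,0.9],[0,0,0,0,0,0,0.9]])

```text
time_s: 7.95
ee_pos: [0.4165, -0.2705, 0.2723]
tool_rot: [0.698, 0.115, 0.697, -0.119]
force: [-0.1, 0.0, -0.6]
width: 0.899
```

Run:
```python
from h import *
go((.4085,-.2485,.2),(.4085,-.2485,.125),yaw=1.256); print(pose()[0]["qvel"])
```

```text
t 7.95 tcp [ 0.4165 -0.2705  0.2723] jawyaw 1.239 q [-0.68  0.05  1.23  1.95 -0.05  1.17  1.8 ] F [-0.1  0.  -0.6] w 0.899
  turn [ 3.125  0.008 -0.005] worldyaw -3.125 n>= 25
     shift [ 0.0723 -0.0184  0.0145]
     shift [0.075 0.    0.   ]
  turn [-0.017  0.003  0.005] worldyaw 0.017 n>= 1
     shift [ 0.0723  0.0184 -0.0145]
     shift [0.075 0.    0.   ]
  turn [ 3.125  0.008 -0.005] worldyaw 3.158 n>= 26
     shift [ 0.0723 -0.0184  0.0145]
     shift [0.075 0.    0.   ]
[-0.02515262 -0.00424035  0.01907724  0.00341531  0.00255783  0.00060792
 -0.16639379]
```

apply_moves(increments=[[0,0.009,-0.007,-0.017,0.003,0.005,0.9],[0,0.009,-0.007,0,0,0,0.9],[0.03,0,0,0,0,0,0.9],[0.03,0,0,0,0,0,0.9],[0,0,0,0,0,0,0.9]])

```text
time_s: 8.37
ee_pos: [0.406, -0.2454, 0.2074]
tool_rot: [0.694, 0.111, 0.702, -0.112]
force: [-1.5, 0.9, -0.2]
width: 0.897
```

Run:
```python
from h import *
go((.4085,-.2485,.125),yaw=1.256)
```

```text
t 8.37 tcp [ 0.406  -0.2454  0.2074] jawyaw 1.254 q [-0.69  0.15  1.25  2.06 -0.16  1.04  1.89] F [-1.5  0.9 -0.2] w 0.897
  turn [3.14  0.005 0.017] worldyaw -3.14 n>= 26
     shift [ 0.0824  0.0021 -0.0034]
  turn [-0.002 -0.011  0.003] worldyaw 0.002 n>= 1
     shift [ 0.0824 -0.0021  0.0034]
  turn [3.14  0.005 0.017] worldyaw 3.143 n>= 26
     shift [ 0.0824  0.0021 -0.0034]
```

apply_moves(increments=[[0.02,-0.002,0.0034,0,0,0,0.9],[0.025,0,0,0,0,0,0.9],[0.02,0,0,0,0,0,0.7],[0.016,0,0,0,0,0,0.6],[0,0,0,0,0,0,0.5],[0,0,0,0,0,0,0.5]])

```text
time_s: 8.87
ee_pos: [0.4123, -0.2506, 0.1318]
tool_rot: [0.698, 0.111, 0.698, -0.111]
force: [0.0, 0.0, -0.1]
width: 0.5
```

Run:
```python
from h import *
go((.4085,-.2485,.125),yaw=1.256)
```

```text
t 8.87 tcp [ 0.4123 -0.2506  0.1318] jawyaw 1.255 q [-0.49  0.34  1.09  2.12 -0.39  0.9   2.08] F [ 0.   0.  -0.1] w 0.5
  turn [ 3.141e+00 -1.000e-03  1.000e-03] worldyaw -3.141 n>= 26
     shift [ 0.0068 -0.0008  0.0043]
  turn [-0.001 -0.    -0.   ] worldyaw 0.001 n>= 1
     shift [ 0.0068  0.0008 -0.0043]
  turn [ 3.141e+00 -1.000e-03  1.000e-03] worldyaw 3.142 n>= 26
     shift [ 0.0068 -0.0008  0.0043]
```

apply_moves(increments=[[0.006,0.001,-0.004,0,0,0,0.5],[0,0,0,0,0,0,0.4],[0,0,0,0,0,0,0],[0,0,0,0,0,0,0],[0,0,0,0,0,0,0],[0,0,0,0,0,0,0],[0,0,0,0,0,0,0]], grip_force=60)

```text
time_s: 9.45
ee_pos: [0.4099, -0.2475, 0.1264]
tool_rot: [0.699, 0.11, 0.698, -0.109]
force: [-2.4, 0.8, 5.9]
width: 0.247
```

Run:
```python
from h import *
go((.4085,-.2485,.2),yaw=1.256)
```

```text
t 9.45 tcp [ 0.4099 -0.2475  0.1264] jawyaw 1.259 q [-0.49  0.34  1.09  2.13 -0.39  0.89  2.09] F [-2.4  0.8  5.9] w 0.247
  turn [-3.139e+00  3.000e-03  3.000e-03] worldyaw -3.145 n>= 26
     shift [-0.0736  0.0014  0.001 ]
  turn [ 0.003  0.002 -0.002] worldyaw -0.003 n>= 1
     shift [-0.0736 -0.0014 -0.001 ]
  turn [-3.139e+00  3.000e-03  3.000e-03] worldyaw 3.139 n>= 26
     shift [-0.0736  0.0014  0.001 ]
```

Gripped: the width reads 21 mm, which matches the 22 mm handle. Now I'll lift it.

apply_moves(increments=[[-0.015,0,0,0,0,0,0],[-0.02,0,0,0,0,0,0],[-0.02,0,0,0,0,0,0],[-0.02,0,0,0,0,0,0],[-0.02,0,0,0,0,0,0],[-0.02,0,0,0,0,0,0],[0,0,0,0,0,0,0]])

```text
time_s: 10.03
ee_pos: [0.4119, -0.2485, 0.2436]
tool_rot: [0.702, 0.111, 0.695, -0.108]
force: [1.2, -0.8, -1.7]
width: 0.247
```

Run:
```python
from m import *
go((.612,-.236,.24),(.612,-.236,.165),yaw=1.256)
def rect(P,z,c,r,w,tol=.005):
    sel=(abs(P[...,2]-z)<tol)&(np.hypot(P[...,0]-c[0],P[...,1]-c[1])<r)
    q=P[sel][:,:2]
    if len(q)<20: print(w,"few",len(q));return
    b=cv2.minAreaRect((q*1000).astype(np.float32)); print(w,len(q),np.round(b[0],1),np.round(b[1],1),round(b[2],1))
for n in ("top","side"):
    c=capture(n); P=cloud(c)
    rect(P,.048,(.6245,-.236),.065,n+" prover")
    for nm,x in (("o",(.613,.067)),("b",(.606,-.018)),("y",(.599,-.103))): rect(P,.06,x,.05,n+nm,.004)
    crop(c,*((380,180,180,200) if n=="top" else (220,120,260,240)),"p2"+n,3)
```

```text
t 10.03 tcp [ 0.4119 -0.2485  0.2436] jawyaw 1.259 q [-0.82  0.03  1.33  2.02 -0.04  1.1   1.79] F [ 1.2 -0.8 -1.7] w 0.247
  turn [-3.138  0.008  0.014] worldyaw -3.145 n>= 26
     shift [ 0.0036 -0.0738 -0.1864]
     shift [0.075 0.    0.   ]
  turn [ 0.003  0.009 -0.005] worldyaw -0.003 n>= 1
     shift [0.0036 0.0738 0.1864]
     shift [0.075 0.    0.   ]
  turn [-3.138  0.008  0.014] worldyaw 3.138 n>= 26
     shift [ 0.0036 -0.0738 -0.1864]
     shift [0.075 0.    0.   ]
top prover 1124 [ 622.4 -237.1] [ 53.2 100.9] 88.2
topo 698 [611.   65.4] [40.  83.9] 85.0
topb 714 [603.8 -19.2] [39.8 84.4] 84.8
topy 720 [ 596.2 -103.7] [40.2 84. ] 85.2
side prover 1416 [ 626.2 -236.5] [ 53.5 101.5] 88.3
sideo 417 [620.2  66.1] [44.2 72.9] 83.2
sideb 584 [607.4 -18. ] [42.4 84.5] 84.3
sidey 716 [ 599.5 -103. ] [42.7 85. ] 85.3
```

View pics/p2side.png

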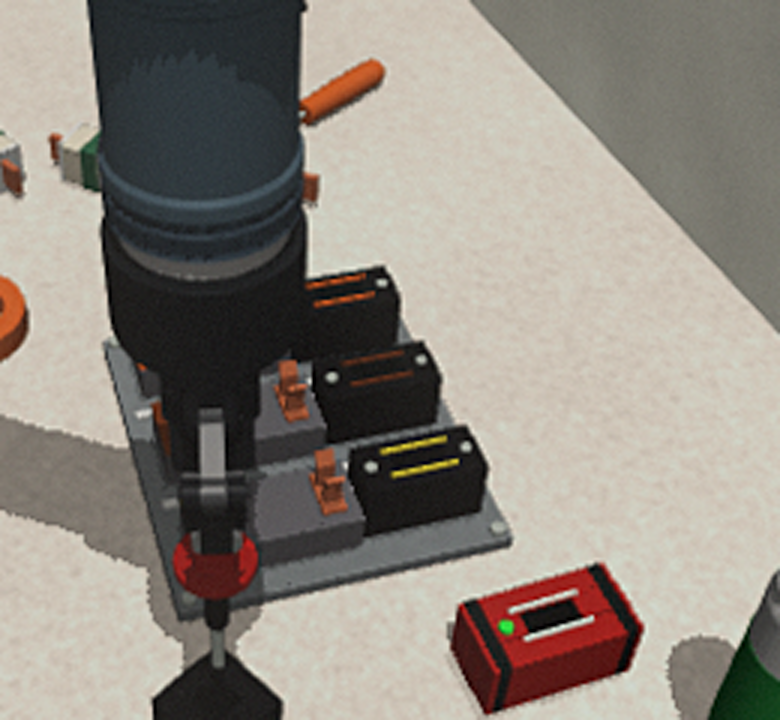

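View pics/p2top.png

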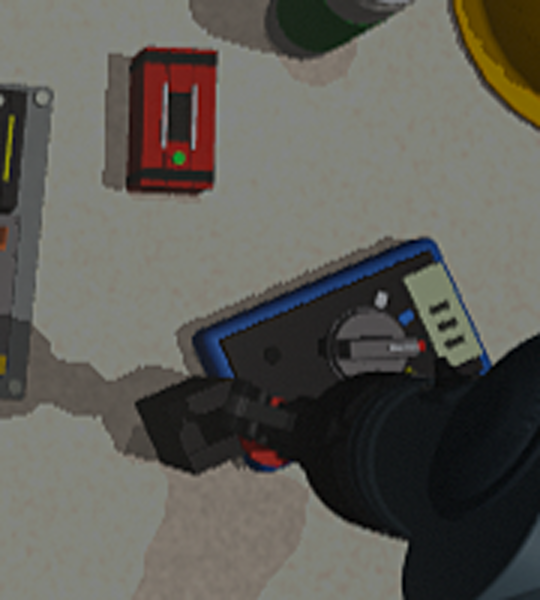

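The probe is held upright and the top view shows the dial pointer on the red bar. Prover slot is at (0.624, -0.237) with yaw -0.03. Ways: orange slot (0.613, 0.066), brown (0.606, -0.019), yellow (0.598, -0.103), all at yaw -0.086.

Run:
```python
from h import *
go((.6147,-.235,.2),(.6147,-.235,.16),yaw=1.256)
```

```text
t 10.13 tcp [ 0.41   -0.2466  0.2407] jawyaw 1.261 q [-0.81  0.04  1.33  2.03 -0.05  1.1   1.8 ] F [-0.1 -0.  -1.8] w 0.253
  turn [-3.137  0.007  0.005] worldyaw -3.146 n>= 26
     shift [ 0.0407 -0.0744 -0.191 ]
     shift [0.04 0.   0.  ]
  turn [ 0.005  0.003 -0.004] worldyaw -0.005 n>= 1
     shift [0.0407 0.0744 0.191 ]
     shift [0.04 0.   0.  ]
  turn [-3.137  0.007  0.005] worldyaw 3.137 n>= 26
     shift [ 0.0407 -0.0744 -0.191 ]
     shift [0.04 0.   0.  ]
```

apply_moves(increments=[[0,0.0093,0.0239,0.005,0,0,0],[0,0.0093,0.0239,0,0,0,0],[0,0.0093,0.0239,0,0,0,0],[0.008,0.0093,0.0239,0,0,0,0],[0.008,0.0093,0.0239,0,0,0,0],[0.008,0.0093,0.0239,0,0,0,0],[0.008,0.0093,0.0239,0,0,0,0],[0.008,0.0093,0.0239,0,0,0,0]])

```text
time_s: 10.8
ee_pos: [0.6131, -0.2356, 0.1962]
tool_rot: [0.697, 0.113, 0.7, -0.111]
force: [0.1, 0.8, -0.8]
width: 0.249
```

apply_moves(increments=[[0,0,0,0,0,0,0],[0,0,0,0,0,0,0]])

```text
time_s: 10.97
ee_pos: [0.613, -0.2347, 0.1964]
tool_rot: [0.696, 0.111, 0.7, -0.11]
force: [-0.6, -1.1, -0.8]
width: 0.247
```

Run:
```python
from h import *
go((.6147,-.235,.17),(.6147,-.235,.145),yaw=1.256)
c=capture("side"); crop(c,330,200,150,180,"p3",4)
c=capture("top"); crop(c,380,180,130,130,"p3t",4)
```

```text
t 10.97 tcp [ 0.613  -0.2347  0.1964] jawyaw 1.256 q [-0.4   0.63  1.    1.64 -0.56  1.19  1.99] F [-0.6 -1.1 -0.8] w 0.247
  turn [-3.142e+00  1.000e-03 -9.000e-03] worldyaw -3.142 n>= 26
     shift [ 0.0264 -0.0003 -0.0017]
     shift [0.025 0.    0.   ]
  turn [ 0.    -0.006 -0.   ] worldyaw -0.0 n>= 1
     shift [0.0264 0.0003 0.0017]
     shift [0.025 0.    0.   ]
  turn [-3.142e+00  1.000e-03 -9.000e-03] worldyaw 3.142 n>= 26
     shift [ 0.0264 -0.0003 -0.0017]
     shift [0.025 0.    0.   ]
```

View pics/p3.png

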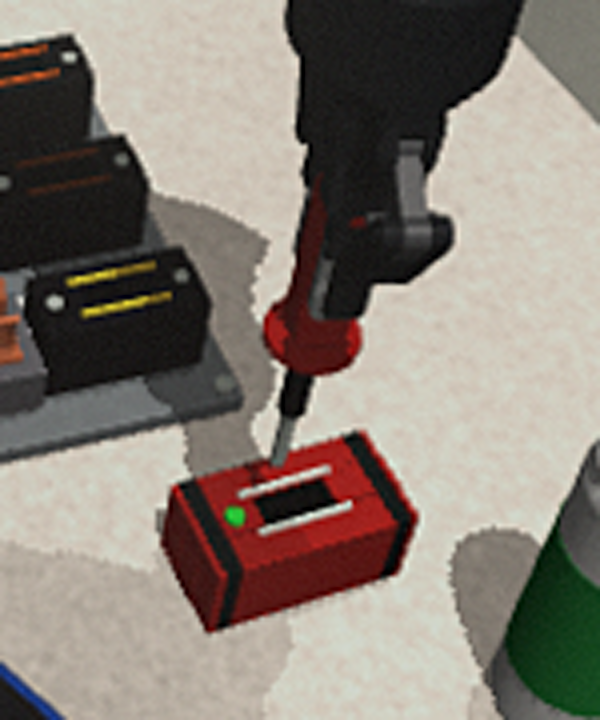

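Run:
```python
from h import *
c=capture("side"); print(ray(c,399.3,315.8,.080), proj(c,(.613,-.2347,.08)), ray(c,330+293/4,200+410/4,.196-.0314-.045))
```

```text
[ 0.61300155 -0.23447256  0.08      ] [399.3622077  315.90022671] [ 0.61298504 -0.23580444  0.1196    ]
```

View pics/p3t.png

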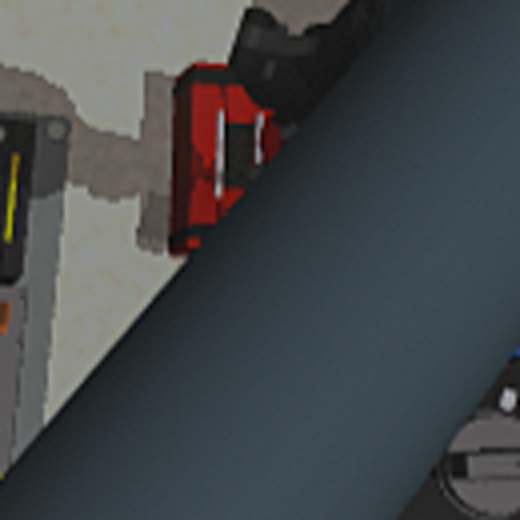

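Side-view ray puts the tip at (0.613, -0.2345), 13 mm before the slot's middle. I'll shift it 2 mm forward, then lower.

apply_moves(increments=[[0,-0.001,0.0025,0,0,0,0],[0.015,0,0,0,0,0,0],[0.015,0,0,0,0,0,0],[0.01,0,0,0,0,0,0],[0,0,0,0,0,0,0],[0,0,0,0,0,0,0]])

```text
time_s: 11.62
ee_pos: [0.6145, -0.2369, 0.1593]
tool_rot: [0.698, 0.112, 0.699, -0.111]
force: [-0.2, -0.3, -1.5]
width: 0.248
```

apply_moves(increments=[[0.007,0,0,0,0,0,0],[0.007,0,0,0,0,0,0],[0,0,0,0,0,0,0],[0,0,0,0,0,0,0],[0,0,0,0,0,0,0]])

```text
time_s: 12.03
ee_pos: [0.6158, -0.2379, 0.1476]
tool_rot: [0.699, 0.112, 0.698, -0.111]
force: [-0.6, -0.2, 0.5]
width: 0.247
```

apply_moves(increments=[[0.004,0,0,0,0,0,0],[0.004,0,0,0,0,0,0],[0,0,0,0,0,0,0],[0,0,0,0,0,0,0]])

```text
time_s: 12.37
ee_pos: [0.6159, -0.238, 0.1393]
tool_rot: [0.699, 0.112, 0.697, -0.111]
force: [-1.0, -0.4, 1.7]
width: 0.248
```

Bar contact felt: Fz is about 3 N above the free reading. Now I'll slide along the slot.

apply_moves(increments=[[0,0.0006,0.0019,0,0,0,0],[0,0.0006,0.0019,0,0,0,0],[0,0,0,0,0,0,0],[0,0,0,0,0,0,0]])

```text
time_s: 12.7
ee_pos: [0.6191, -0.2379, 0.1389]
tool_rot: [0.698, 0.112, 0.698, -0.111]
force: [-2.1, -0.7, 2.4]
width: 0.251
```

apply_moves(increments=[[0,0.0006,0.0019,0,0,0,0],[0,0.0006,0.0019,0,0,0,0],[0,0,0,0,0,0,0],[0,0,0,0,0,0,0]])

```text
time_s: 13.03
ee_pos: [0.6253, -0.237, 0.1387]
tool_rot: [0.7, 0.112, 0.697, -0.111]
force: [2.2, -0.3, -2.6]
width: 0.248
```

apply_moves(increments=[[0,0,0,0,0,0,0],[0,0,0,0,0,0,0],[0,0,0,0,0,0,0]])

```text
time_s: 13.28
ee_pos: [0.6255, -0.237, 0.1391]
tool_rot: [0.7, 0.112, 0.697, -0.111]
force: [3.9, -0.4, -4.4]
width: 0.247
```

Run:
```python
from h import *
for i in range(4):
    s=read_state(); print(s["time_s"],s["force"].round(2),s["torque"].round(2),s["ee_pos"].round(4),s["joint_positions"].round(3)); capture("top")
c=capture("side"); crop(c,330,200,150,180,"p4",4)
```

```text
13.2833 [ 3.88 -0.37 -4.45] [-0.05 -1.23  0.01] [ 0.6255 -0.237   0.1391] [-0.36   0.698  0.946  1.661 -0.625  1.108  2.019]
13.3333 [ 4.78 -0.11 -4.27] [-0.07 -1.41 -0.01] [ 0.6254 -0.237   0.1391] [-0.36   0.698  0.946  1.661 -0.625  1.109  2.019]
13.3833 [ 5.91  0.02 -4.59] [-0.03 -1.47 -0.01] [ 0.6254 -0.2371  0.1392] [-0.36   0.698  0.946  1.661 -0.625  1.109  2.019]
13.4333 [ 4.05 -0.32 -5.27] [-0.03 -1.6  -0.02] [ 0.6253 -0.2371  0.1392] [-0.36   0.698  0.946  1.661 -0.625  1.109  2.019]
```

View pics/p4.png

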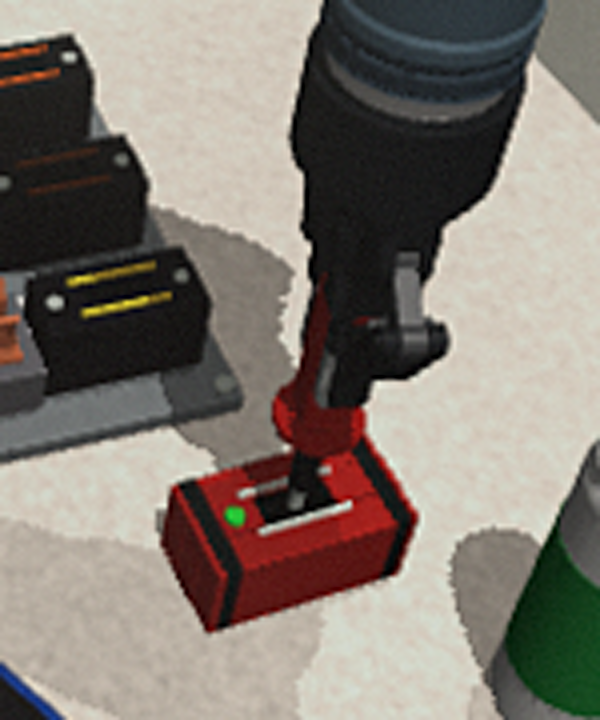

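apply_moves(increments=[[0,0.0005,0.0015,0,0,0,0],[0,0.0005,0.0015,0,0,0,0],[0,0,0,0,0,0,0],[0,0,0,0,0,0,0]])

```text
time_s: 13.87
ee_pos: [0.6262, -0.2375, 0.1391]
tool_rot: [0.698, 0.112, 0.698, -0.111]
force: [2.5, 0.4, -0.5]
width: 0.25
```

apply_moves(increments=[[0,0,0,0,0,0,0],[0,0,0,0,0,0,0],[0,0,0,0,0,0,0]])

```text
time_s: 14.12
ee_pos: [0.6262, -0.2379, 0.1391]
tool_rot: [0.698, 0.112, 0.698, -0.111]
force: [0.9, 1.0, -0.3]
width: 0.25
```

apply_moves(increments=[[0.003,0,0,0,0,0,0],[0,0,0,0,0,0,0],[0,0,0,0,0,0,0],[0,0,0,0,0,0,0]])

```text
time_s: 14.45
ee_pos: [0.6262, -0.2386, 0.1359]
tool_rot: [0.699, 0.112, 0.698, -0.112]
force: [1.4, -0.3, -1.7]
width: 0.245
```

Run:
```python
from h import *
for i in range(5):
    s=read_state(); print(s["time_s"],s["force"].round(2),s["torque"].round(2),s["ee_pos"].round(4)); capture("top")
```

```text
14.45 [ 1.39 -0.32 -1.75] [-0.21 -0.44  0.01] [ 0.6262 -0.2386  0.1359]
14.5 [ 1.38  0.47 -1.58] [-0.24 -0.4  -0.  ] [ 0.6262 -0.2385  0.1359]
14.55 [ 0.31 -0.33 -1.35] [-0.18 -0.36  0.03] [ 0.6263 -0.2384  0.1359]
14.6 [ 0.55 -0.44 -1.98] [-0.19 -0.38 -0.02] [ 0.6263 -0.2383  0.136 ]
14.65 [ 1.35 -0.99 -1.8 ] [-0.2  -0.29 -0.02] [ 0.6263 -0.2381  0.136 ]
```

Fz has gone to the free value of about -1.7 N with the TCP at 0.136, so the tip is roughly 14 mm below the bar. The prover test is done, with its hole at TCP (0.6263, -0.238). Brown is next.

apply_moves(increments=[[-0.015,0,0,0,0,0,0],[-0.03,0,0,0,0,0,0],[-0.035,0,0,0,0,0,0],[0,0,0,0,0,0,0]])

```text
time_s: 15.03
ee_pos: [0.6294, -0.241, 0.2249]
tool_rot: [0.702, 0.111, 0.694, -0.112]
force: [0.5, -1.3, 0.4]
width: 0.25
```

Run:
```python
from h import *
go((.595,-.0174,.215),(.595,-.0174,.173),yaw=1.256)
```

```text
t 15.03 tcp [ 0.6294 -0.241   0.2249] jawyaw 1.254 q [-0.4   0.62  1.02  1.58 -0.55  1.24  1.97] F [ 0.5 -1.3  0.4] w 0.25
  turn [ 3.139e+00 -1.000e-03 -1.900e-02] worldyaw -3.139 n>= 26
     shift [ 0.0099 -0.202   0.102 ]
     shift [0.042 0.    0.   ]
  turn [-0.003  0.012 -0.   ] worldyaw 0.002 n>= 1
     shift [ 0.0099  0.202  -0.102 ]
     shift [0.042 0.    0.   ]
  turn [ 3.139e+00 -1.000e-03 -1.900e-02] worldyaw 3.144 n>= 26
     shift [ 0.0099 -0.202   0.102 ]
     shift [0.042 0.    0.   ]
```

apply_moves(increments=[[0,0.0253,-0.0128,0,0,0,0],[0,0.0253,-0.0128,0,0,0,0],[0,0.0253,-0.0128,0,0,0,0],[0,0.0253,-0.0128,0,0,0,0],[0,0.0253,-0.0128,0,0,0,0],[0,0.0253,-0.0128,0,0,0,0],[0,0.0253,-0.0128,0,0,0,0],[0,0.0253,-0.0128,0,0,0,0]])

```text
time_s: 15.7
ee_pos: [0.5913, -0.0127, 0.2172]
tool_rot: [0.698, 0.112, 0.698, -0.111]
force: [0.0, -0.4, -1.1]
width: 0.254
```

apply_moves(increments=[[0.015,0,0,0,0,0,0],[0.01,0,0,0,0,0,0],[0.0,0,0,0,0,0,0]])

```text
time_s: 15.95
ee_pos: [0.5901, -0.0137, 0.1894]
tool_rot: [0.697, 0.111, 0.7, -0.111]
force: [-1.1, 0.2, -1.4]
width: 0.249
```

Run:
```python
from h import *
go((.595,-.0174,.175),yaw=1.256)
c=capture("side"); crop(c,270,130,150,170,"b1",4)
c=capture("top"); crop(c,262,170,150,130,"b1t",4)
```

```text
t 15.95 tcp [ 0.5901 -0.0137  0.1894] jawyaw 1.254 q [-0.87  0.51  1.07  1.82 -0.5   1.12  1.63] F [-1.1  0.2 -1.4] w 0.249
  turn [3.14e+00 1.00e-03 6.00e-03] worldyaw -3.14 n>= 26
     shift [ 0.0144  0.002  -0.0058]
  turn [-0.002 -0.004  0.   ] worldyaw 0.002 n>= 1
     shift [ 0.0144 -0.002   0.0058]
  turn [3.14e+00 1.00e-03 6.00e-03] worldyaw 3.143 n>= 26
     shift [ 0.0144  0.002  -0.0058]
```

View pics/b1.png

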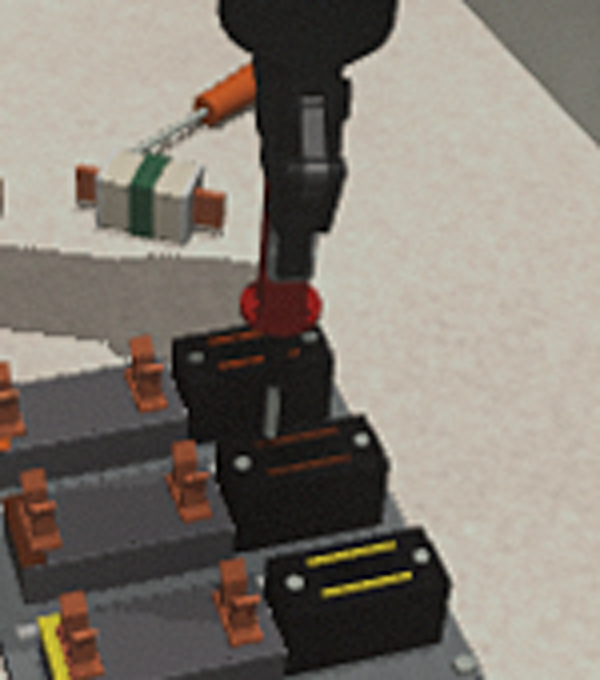

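apply_moves(increments=[[0,-0.002,0.0058,0,0,0,0],[0.008,0,0,0,0,0,0],[0.008,0,0,0,0,0,0],[0.008,0,0,0,0,0,0],[0,0,0,0,0,0,0],[0,0,0,0,0,0,0]])

```text
time_s: 16.55
ee_pos: [0.5965, -0.0173, 0.1662]
tool_rot: [0.698, 0.112, 0.699, -0.111]
force: [-0.0, -1.0, -0.6]
width: 0.248
```

apply_moves(increments=[[0.007,0,0,0,0,0,0],[0.007,0,0,0,0,0,0],[0,0,0,0,0,0,0],[0,0,0,0,0,0,0],[0,0,0,0,0,0,0]])

```text
time_s: 16.97
ee_pos: [0.5979, -0.0174, 0.1539]
tool_rot: [0.699, 0.112, 0.697, -0.111]
force: [-0.0, -0.7, 1.0]
width: 0.255
```

apply_moves(increments=[[0.0025,0,0,0,0,0,0],[0,0.0005,0.002,0,0,0,0],[0,0.0005,0.002,0,0,0,0],[0,0,0,0,0,0,0],[0,0,0,0,0,0,0]])

```text
time_s: 17.38
ee_pos: [0.6007, -0.0175, 0.1505]
tool_rot: [0.698, 0.112, 0.698, -0.111]
force: [-2.1, -1.1, 2.5]
width: 0.244
```

apply_moves(increments=[[0,0.0005,0.002,0,0,0,0],[0,0.0005,0.002,0,0,0,0],[0,0,0,0,0,0,0],[0,0,0,0,0,0,0]])

```text
time_s: 17.72
ee_pos: [0.6063, -0.0175, 0.1506]
tool_rot: [0.699, 0.112, 0.697, -0.111]
force: [0.1, 0.3, 0.4]
width: 0.247
```

apply_moves(increments=[[0,0,0,0,0,0,0],[0,0,0,0,0,0,0]])

```text
time_s: 17.88
ee_pos: [0.6062, -0.0176, 0.1508]
tool_rot: [0.699, 0.112, 0.697, -0.111]
force: [1.1, 0.2, -2.1]
width: 0.249
```

apply_moves(increments=[[0,0.0005,0.002,0,0,0,0],[0,0,0,0,0,0,0],[0,0,0,0,0,0,0]])

```text
time_s: 18.13
ee_pos: [0.6075, -0.0181, 0.1508]
tool_rot: [0.699, 0.112, 0.698, -0.111]
force: [0.3, -0.2, -0.7]
width: 0.247
```

Free: Fz is back to the free level. Confirm with a further 2.5 mm push and a hold.

apply_moves(increments=[[0.0025,0,0,0,0,0,0],[0,0,0,0,0,0,0],[0,0,0,0,0,0,0],[0,0,0,0,0,0,0],[0,0,0,0,0,0,0]])

```text
time_s: 18.55
ee_pos: [0.6076, -0.018, 0.1483]
tool_rot: [0.699, 0.112, 0.698, -0.111]
force: [-0.2, 0.4, -1.2]
width: 0.251
```

Run:
```python
from h import *
for i in range(3):
    s=read_state(); print(s["time_s"],s["force"].round(2),s["torque"].round(2),s["ee_pos"].round(4)); capture("side")
```

```text
18.55 [-0.23  0.43 -1.15] [-0.02  0.02 -0.02] [ 0.6076 -0.018   0.1483]
18.6 [ 0.22 -0.06 -1.17] [ 0.   -0.05  0.02] [ 0.6076 -0.018   0.1484]
18.65 [-0.12 -0.5  -1.47] [-0.03  0.01  0.03] [ 0.6076 -0.0181  0.1484]
```

Brown is found, free with the tip about 14 mm below the bar. Orange is next.

apply_moves(increments=[[-0.015,0,0,0,0,0,0],[-0.02,0,0,0,0,0,0],[-0.015,0,0,0,0,0,0],[0,0,0,0,0,0,0]])

```text
time_s: 19.03
ee_pos: [0.6105, -0.0191, 0.2031]
tool_rot: [0.701, 0.113, 0.695, -0.111]
force: [0.1, -0.2, -0.4]
width: 0.253
```

Run:
```python
from h import *
go((.601,.0677,.198),(.595,-.0174,.173),yaw=1.256)
```

```text
t 19.03 tcp [ 0.6105 -0.0191  0.2031] jawyaw 1.254 q [-0.84  0.53  1.07  1.77 -0.51  1.14  1.64] F [ 0.1 -0.2 -0.4] w 0.253
  turn [ 3.139 -0.006 -0.013] worldyaw -3.139 n>= 26
     shift [ 0.0051 -0.0796  0.0358]
     shift [ 0.025   0.0828 -0.0206]
  turn [-0.002  0.008 -0.004] worldyaw 0.002 n>= 1
     shift [ 0.0051  0.0796 -0.0358]
     shift [ 0.025  -0.0828  0.0206]
  turn [ 3.139 -0.006 -0.013] worldyaw 3.144 n>= 26
     shift [ 0.0051 -0.0796  0.0358]
     shift [ 0.025   0.0828 -0.0206]
```

apply_moves(increments=[[0,0.02,-0.0085,0,0,0,0],[0,0.02,-0.0085,0,0,0,0],[0,0.02,-0.0085,0,0,0,0],[0,0.02,-0.0085,0,0,0,0],[0,0,0,0,0,0,0],[0,0,0,0,0,0,0]])

```text
time_s: 19.53
ee_pos: [0.5999, 0.071, 0.198]
tool_rot: [0.699, 0.111, 0.698, -0.109]
force: [-1.0, -1.1, -0.1]
width: 0.246
```

Run:
```python
from h import *
go((.602,.0677,.17),yaw=1.256)
c=capture("side"); crop(c,270,110,150,170,"o1",4)
```

```text
t 19.53 tcp [0.5999 0.071  0.198 ] jawyaw 1.259 q [-1.    0.53  1.07  1.78 -0.51  1.14  1.5 ] F [-1.  -1.1 -0.1] w 0.246
  turn [-3.139e+00  3.000e-03  0.000e+00] worldyaw -3.144 n>= 26
     shift [ 0.028   0.0025 -0.0031]
  turn [ 0.003  0.    -0.002] worldyaw -0.003 n>= 1
     shift [ 0.028  -0.0025  0.0031]
  turn [-3.139e+00  3.000e-03  0.000e+00] worldyaw 3.139 n>= 26
     shift [ 0.028   0.0025 -0.0031]
```

View pics/o1.png

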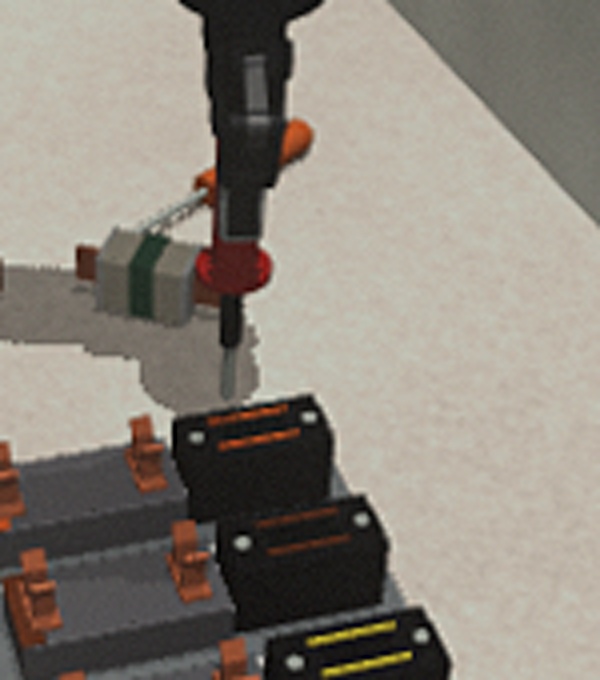

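apply_moves(increments=[[0,-0.003,0.002,0,0,0,0],[0.012,0,0,0,0,0,0],[0.012,0,0,0,0,0,0],[0.008,0,0,0,0,0,0],[0,0,0,0,0,0,0],[0,0,0,0,0,0,0]])

```text
time_s: 20.08
ee_pos: [0.6004, 0.0647, 0.1651]
tool_rot: [0.698, 0.112, 0.698, -0.112]
force: [0.5, 0.2, -0.3]
width: 0.253
```

apply_moves(increments=[[0.007,0,0,0,0,0,0],[0.007,0,0,0,0,0,0],[0,0,0,0,0,0,0],[0,0,0,0,0,0,0],[0,0,0,0,0,0,0]])

```text
time_s: 20.5
ee_pos: [0.6019, 0.0649, 0.1531]
tool_rot: [0.699, 0.112, 0.697, -0.111]
force: [0.7, -1.7, 1.1]
width: 0.249
```

apply_moves(increments=[[0.002,0.002,-0.0006,0,0,0,0],[0,0.0005,0.002,0,0,0,0],[0,0.0005,0.002,0,0,0,0],[0,0,0,0,0,0,0],[0,0,0,0,0,0,0]])

```text
time_s: 20.92
ee_pos: [0.6046, 0.067, 0.1501]
tool_rot: [0.698, 0.112, 0.699, -0.111]
force: [-2.3, -1.8, 1.8]
width: 0.25
```

apply_moves(increments=[[0,0.0005,0.002,0,0,0,0],[0,0.0005,0.002,0,0,0,0],[0,0,0,0,0,0,0],[0,0,0,0,0,0,0]])

```text
time_s: 21.25
ee_pos: [0.6103, 0.0675, 0.1502]
tool_rot: [0.699, 0.112, 0.697, -0.11]
force: [1.1, -0.2, -1.2]
width: 0.244
```

Looks dropped. I'll go 1.5 mm forward and push to confirm.

apply_moves(increments=[[0,0.0004,0.0015,0,0,0,0],[0.0025,0,0,0,0,0,0],[0,0,0,0,0,0,0],[0,0,0,0,0,0,0],[0,0,0,0,0,0,0],[0,0,0,0,0,0,0]])

```text
time_s: 21.75
ee_pos: [0.611, 0.0665, 0.1479]
tool_rot: [0.699, 0.112, 0.698, -0.111]
force: [0.5, 0.9, -1.5]
width: 0.247
```

Run:
```python
from h import *
for i in range(3):
    s=read_state(); print(s["time_s"],s["force"].round(2),s["torque"].round(2),s["ee_pos"].round(4)); capture("side")
```

```text
21.75 [ 0.54  0.9  -1.53] [ 0.06 -0.02  0.03] [0.611  0.0665 0.1479]
21.8 [-0.89 -0.64 -0.9 ] [ 0.06  0.01 -0.01] [0.611  0.0665 0.148 ]
21.85 [ 0.29  0.11 -1.14] [-0.04  0.04 -0.  ] [0.611  0.0665 0.148 ]
```

Orange found. Yellow is next.

apply_moves(increments=[[-0.015,0,0,0,0,0,0],[-0.02,0,0,0,0,0,0],[-0.015,0,0,0,0,0,0],[0,0,0,0,0,0,0],[0,0,0,0,0,0,0]])

```text
time_s: 22.32
ee_pos: [0.612, 0.0664, 0.1997]
tool_rot: [0.7, 0.113, 0.697, -0.11]
force: [-0.0, 0.2, -1.9]
width: 0.249
```

Run:
```python
from h import *
go((.588,-.1025,.198),yaw=1.256)
```

```text
t 22.32 tcp [0.612  0.0664 0.1997] jawyaw 1.254 q [-0.97  0.55  1.06  1.75 -0.52  1.15  1.51] F [-0.   0.2 -1.9] w 0.249
  turn [ 3.14  -0.005 -0.006] worldyaw -3.14 n>= 26
     shift [ 0.0017  0.1681 -0.0295]
  turn [-0.002  0.004 -0.003] worldyaw 0.002 n>= 1
     shift [ 0.0017 -0.1681  0.0295]
  turn [ 3.14  -0.005 -0.006] worldyaw 3.144 n>= 26
     shift [ 0.0017  0.1681 -0.0295]
```

apply_moves(increments=[[0,-0.028,0.0049,0,0,0,0],[0,-0.028,0.0049,0,0,0,0],[0,-0.028,0.0049,0,0,0,0],[0,-0.028,0.0049,0,0,0,0],[0,-0.028,0.0049,0,0,0,0],[0,-0.028,0.0049,0,0,0,0],[0,0,0,0,0,0,0],[0,0,0,0,0,0,0]])

```text
time_s: 22.98
ee_pos: [0.5848, -0.1052, 0.1971]
tool_rot: [0.698, 0.114, 0.698, -0.113]
force: [1.1, 1.1, -1.3]
width: 0.251
```

Run:
```python
from h import *
go((.587,-.1025,.17),yaw=1.256)
c=capture("side"); crop(c,270,150,150,170,"y1",4)
```

```text
t 22.98 tcp [ 0.5848 -0.1052  0.1971] jawyaw 1.248 q [-0.72  0.51  1.08  1.81 -0.5   1.13  1.78] F [ 1.1  1.1 -1.3] w 0.251
  turn [ 3.134e+00 -2.000e-03  0.000e+00] worldyaw -3.134 n>= 26
     shift [ 0.0271 -0.0032 -0.0013]
  turn [-0.008 -0.    -0.001] worldyaw 0.008 n>= 1
     shift [0.0271 0.0032 0.0013]
  turn [ 3.134e+00 -2.000e-03  0.000e+00] worldyaw 3.149 n>= 26
     shift [ 0.0271 -0.0032 -0.0013]
```

View pics/y1.png

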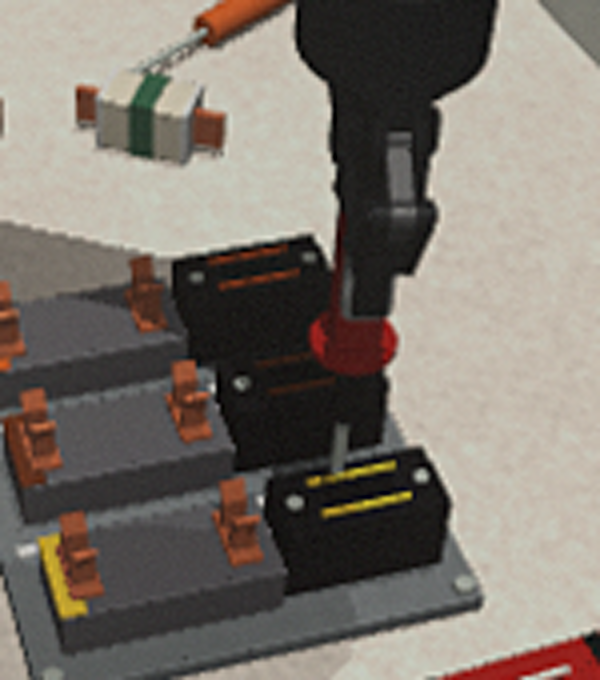

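apply_moves(increments=[[0,0.001,0,0,0,0,0],[0.012,0,0,0,0,0,0],[0.012,0,0,0,0,0,0],[0.008,0,0,0,0,0,0],[0,0,0,0,0,0,0],[0,0,0,0,0,0,0]])

```text
time_s: 23.53
ee_pos: [0.5863, -0.1007, 0.1644]
tool_rot: [0.698, 0.112, 0.699, -0.111]
force: [-0.1, -0.8, -0.5]
width: 0.254
```

apply_moves(increments=[[0.007,-0.0015,0.0005,0,0,0,0],[0.007,0,0,0,0,0,0],[0,0,0,0,0,0,0],[0,0,0,0,0,0,0],[0,0,0,0,0,0,0]])

```text
time_s: 23.95
ee_pos: [0.5878, -0.1031, 0.1524]
tool_rot: [0.699, 0.112, 0.697, -0.111]
force: [0.4, 0.8, 2.0]
width: 0.252
```

apply_moves(increments=[[0,0.0005,0.002,0,0,0,0],[0,0.0005,0.002,0,0,0,0],[0,0,0,0,0,0,0],[0,0,0,0,0,0,0]])

```text
time_s: 24.28
ee_pos: [0.5902, -0.1034, 0.1514]
tool_rot: [0.698, 0.112, 0.698, -0.111]
force: [-1.7, 0.5, 2.8]
width: 0.248
```

apply_moves(increments=[[0,0.0005,0.002,0,0,0,0],[0,0.0005,0.002,0,0,0,0],[0,0,0,0,0,0,0],[0,0,0,0,0,0,0]])

```text
time_s: 24.62
ee_pos: [0.5954, -0.1037, 0.1517]
tool_rot: [0.699, 0.112, 0.698, -0.111]
force: [-1.8, -0.3, 2.4]
width: 0.248
```

Still on the bar; continue.

apply_moves(increments=[[0,0.0004,0.002,0,0,0,0],[0,0.0004,0.002,0,0,0,0],[0,0,0,0,0,0,0],[0,0,0,0,0,0,0]])

```text
time_s: 24.95
ee_pos: [0.5999, -0.104, 0.1519]
tool_rot: [0.699, 0.112, 0.697, -0.111]
force: [-1.3, -0.1, 2.7]
width: 0.248
```

apply_moves(increments=[[0,0.0004,0.002,0,0,0,0],[0,0.0004,0.002,0,0,0,0],[0,0,0,0,0,0,0],[0,0,0,0,0,0,0]])

```text
time_s: 25.28
ee_pos: [0.6051, -0.1043, 0.1517]
tool_rot: [0.7, 0.112, 0.696, -0.111]
force: [2.1, -1.3, -2.3]
width: 0.251
```

apply_moves(increments=[[0,0.0005,0.002,0,0,0,0],[0,0,0,0,0,0,0],[0.0025,0,0,0,0,0,0],[0,0,0,0,0,0,0],[0,0,0,0,0,0,0],[0,0,0,0,0,0,0]])

```text
time_s: 25.78
ee_pos: [0.6057, -0.1046, 0.1491]
tool_rot: [0.699, 0.112, 0.697, -0.111]
force: [2.0, -0.5, -2.9]
width: 0.252
```

Run:
```python
from h import *
for i in range(3):
    s=read_state(); print(s["time_s"],s["force"].round(2),s["torque"].round(2),s["ee_pos"].round(4)); capture("side")
```

```text
25.7833 [ 1.96 -0.47 -2.95] [-0.07 -0.64 -0.03] [ 0.6057 -0.1046  0.1491]
25.8333 [ 1.23 -0.53 -2.08] [-0.1  -0.73 -0.01] [ 0.6057 -0.1046  0.1492]
25.8833 [ 2.43 -0.12 -2.82] [-0.13 -0.72 -0.01] [ 0.6057 -0.1046  0.1492]
```

apply_moves(increments=[[0.001,0.0005,0.002,0,0,0,0],[0,0,0,0,0,0,0],[0,0,0,0,0,0,0],[0,0,0,0,0,0,0],[0,0,0,0,0,0,0]])

```text
time_s: 26.35
ee_pos: [0.6069, -0.1048, 0.148]
tool_rot: [0.698, 0.112, 0.698, -0.111]
force: [0.2, -0.5, -1.4]
width: 0.248
```

apply_moves(increments=[[-0.015,0,0,0,0,0,0],[-0.02,0,0,0,0,0,0],[-0.015,0,0,0,0,0,0],[0,0,0,0,0,0,0],[0,0,0,0,0,0,0]])

```text
time_s: 26.77
ee_pos: [0.6081, -0.1052, 0.1999]
tool_rot: [0.7, 0.112, 0.697, -0.111]
force: [-0.4, -0.1, -1.5]
width: 0.246
```

Run:
```python
from h import *
go((.625,-.2375,.198),yaw=1.256)
```

```text
t 26.77 tcp [ 0.6081 -0.1052  0.1999] jawyaw 1.254 q [-0.68  0.55  1.05  1.75 -0.52  1.15  1.78] F [-0.4 -0.1 -1.5] w 0.246
  turn [ 3.14  -0.004 -0.006] worldyaw -3.14 n>= 26
     shift [ 0.0019  0.1206 -0.057 ]
  turn [-0.002  0.004 -0.003] worldyaw 0.002 n>= 1
     shift [ 0.0019 -0.1206  0.057 ]
  turn [ 3.14  -0.004 -0.006] worldyaw 3.144 n>= 26
     shift [ 0.0019  0.1206 -0.057 ]
```

Yellow is confirmed free. Back to the prover, to its known hole at TCP x of about 0.627.

apply_moves(increments=[[0,-0.024,0.0116,0,0,0,0],[0,-0.024,0.0116,0,0,0,0],[0,-0.024,0.0116,0,0,0,0],[0,-0.024,0.0116,0,0,0,0],[0,-0.024,0.0116,0,0,0,0],[0,0,0,0,0,0,0],[0,0,0,0,0,0,0],[0,0,0,0,0,0,0]])

```text
time_s: 27.43
ee_pos: [0.6245, -0.236, 0.1969]
tool_rot: [0.698, 0.113, 0.698, -0.111]
force: [0.3, 0.3, -1.0]
width: 0.253
```

apply_moves(increments=[[0.015,0,0,0,0,0,0],[0.01,0,0,0,0,0,0],[0,0,0,0,0,0,0],[0,0,0,0,0,0,0]])

```text
time_s: 27.77
ee_pos: [0.6243, -0.2347, 0.1709]
tool_rot: [0.698, 0.112, 0.699, -0.11]
force: [-0.3, -0.6, -1.1]
width: 0.245
```

Run:
```python
from h import *
go((.6275,-.2378,.148),yaw=1.256)
```

```text
t 27.77 tcp [ 0.6243 -0.2347  0.1709] jawyaw 1.256 q [-0.38  0.67  0.97  1.64 -0.59  1.16  2.  ] F [-0.3 -0.6 -1.1] w 0.245
  turn [ 3.142 -0.004  0.004] worldyaw -3.142 n>= 26
     shift [ 0.0229  0.0019 -0.004 ]
  turn [-0.    -0.003 -0.002] worldyaw 0.0 n>= 1
     shift [ 0.0229 -0.0019  0.004 ]
  turn [ 3.142 -0.004  0.004] worldyaw 3.142 n>= 26
     shift [ 0.0229  0.0019 -0.004 ]
```

apply_moves(increments=[[0,-0.002,0.003,0,0,0,0],[0.012,0,0,0,0,0,0],[0.012,0,0,0,0,0,0],[0.01,0,0,0,0,0,0],[0,0,0,0,0,0,0],[0,0,0,0,0,0,0],[0,0,0,0,0,0,0]])

```text
time_s: 28.35
ee_pos: [0.6271, -0.2397, 0.1389]
tool_rot: [0.698, 0.112, 0.698, -0.111]
force: [-0.9, 0.1, -0.6]
width: 0.248
```

Run:
```python
from h import *
for i in range(3):
    s=read_state(); print(s["time_s"],s["force"].round(2),s["torque"].round(2),s["ee_pos"].round(4)); capture("side")
```

```text
28.35 [-0.87  0.08 -0.65] [-0.04 -0.03 -0.03] [ 0.6271 -0.2397  0.1389]
28.4 [ 0.06 -0.79 -1.89] [-0.04  0.04 -0.05] [ 0.6272 -0.2399  0.1393]
28.45 [ 0.2   0.55 -1.5 ] [ 0.01  0.02 -0.02] [ 0.6274 -0.24    0.1396]
```

apply_moves(increments=[[0.003,0.0015,0,0,0,0,0],[0,0,0,0,0,0,0],[0,0,0,0,0,0,0],[0,0,0,0,0,0,0],[0,0,0,0,0,0,0],[0,0,0,0,0,0,0]])

```text
time_s: 29.0
ee_pos: [0.6279, -0.2383, 0.1362]
tool_rot: [0.699, 0.112, 0.698, -0.111]
force: [-1.0, 1.1, -0.3]
width: 0.252
```

Run:
```python
from h import *
for i in range(2):
    s=read_state(); print(s["time_s"],s["force"].round(2),s["torque"].round(2),s["ee_pos"].round(4)); c=capture("side")
crop(c,330,200,150,180,"p5",4); crop(c,190,130,150,70,"fchk",4)
```

```text
29.0 [-1.    1.15 -0.34] [-0.03 -0.02 -0.01] [ 0.6279 -0.2383  0.1362]
29.05 [-1.04 -0.27 -1.44] [-0.02 -0.03  0.02] [ 0.6278 -0.2383  0.1362]
```

View pics/p5.png

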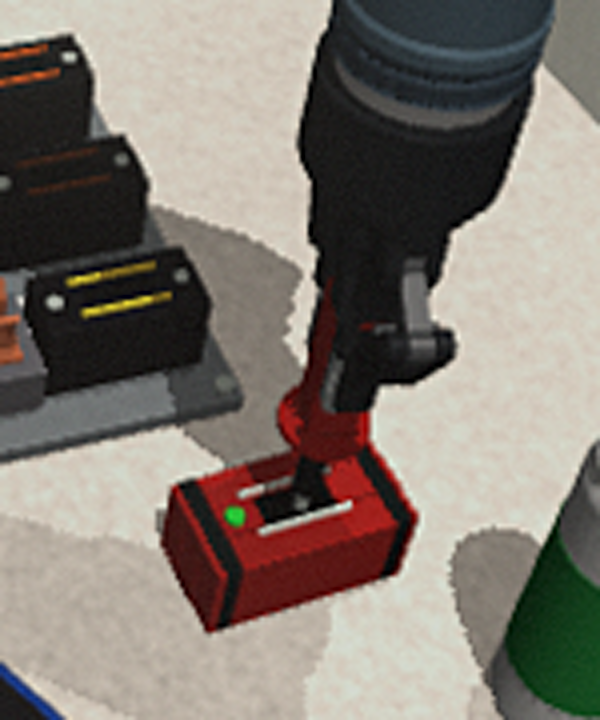

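The tip is deep in the prover again and the reading is free. Now to return the probe to the holster.

apply_moves(increments=[[-0.015,0,0,0,0,0,0],[-0.03,0,0,0,0,0,0],[-0.03,0,0,0,0,0,0],[-0.03,0,0,0,0,0,0],[0,0,0,0,0,0,0]])

```text
time_s: 29.52
ee_pos: [0.631, -0.2417, 0.2502]
tool_rot: [0.703, 0.111, 0.693, -0.112]
force: [-0.5, -2.0, -0.2]
width: 0.253
```

Run:
```python
from h import *
go((.4095,-.248,.24),yaw=1.256)
```

```text
t 29.52 tcp [ 0.631  -0.2417  0.2502] jawyaw 1.253 q [-0.4   0.6   1.03  1.56 -0.54  1.27  1.96] F [-0.5 -2.  -0.2] w 0.253
  turn [ 3.139e+00 -1.000e-03 -2.300e-02] worldyaw -3.139 n>= 26
     shift [0.0102 0.0746 0.2087]
  turn [-0.003  0.014 -0.   ] worldyaw 0.003 n>= 1
     shift [ 0.0102 -0.0746 -0.2087]
  turn [ 3.139e+00 -1.000e-03 -2.300e-02] worldyaw 3.144 n>= 26
     shift [0.0102 0.0746 0.2087]
```

apply_moves(increments=[[0,-0.0091,-0.0257,0,0,0,0],[0,-0.0091,-0.0257,0,0,0,0],[0,-0.0091,-0.0257,0,0,0,0],[0,-0.0091,-0.0257,0,0,0,0],[0,-0.0091,-0.0257,0,0,0,0],[0,-0.0091,-0.0257,0,0,0,0],[0,-0.0091,-0.0257,0,0,0,0],[0,-0.0091,-0.0257,0,0,0,0]])

```text
time_s: 30.18
ee_pos: [0.4104, -0.2449, 0.2416]
tool_rot: [0.698, 0.113, 0.698, -0.113]
force: [-2.2, 1.4, 4.2]
width: 0.249
```

apply_moves(increments=[[0,0,0,0,0,0,0],[0,0,0,0,0,0,0],[0,0,0,0,0,0,0]])

```text
time_s: 30.43
ee_pos: [0.4141, -0.2429, 0.2428]
tool_rot: [0.7, 0.112, 0.696, -0.111]
force: [-0.2, -0.4, -0.9]
width: 0.248
```

Run:
```python
from h import *
go((.4095,-.248,.22),yaw=1.256)
c=capture("side"); crop(c,230,220,130,180,"h1",4)
c=capture("top"); crop(c,410,260,130,100,"h1t",5)
```

```text
t 30.43 tcp [ 0.4141 -0.2429  0.2428] jawyaw 1.254 q [-0.92  0.07  1.44  2.02 -0.08  1.11  1.82] F [-0.2 -0.4 -0.9] w 0.248
  turn [ 3.14  -0.005 -0.008] worldyaw -3.14 n>= 26
     shift [0.0228 0.0062 0.0028]
  turn [-0.002  0.005 -0.003] worldyaw 0.002 n>= 1
     shift [ 0.0228 -0.0062 -0.0028]
  turn [ 3.14  -0.005 -0.008] worldyaw 3.143 n>= 26
     shift [0.0228 0.0062 0.0028]
```

View pics/h1.png

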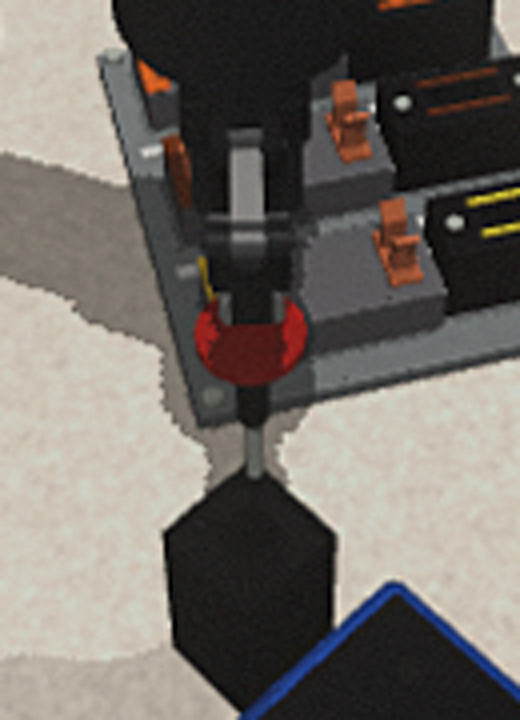

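View pics/h1t.png

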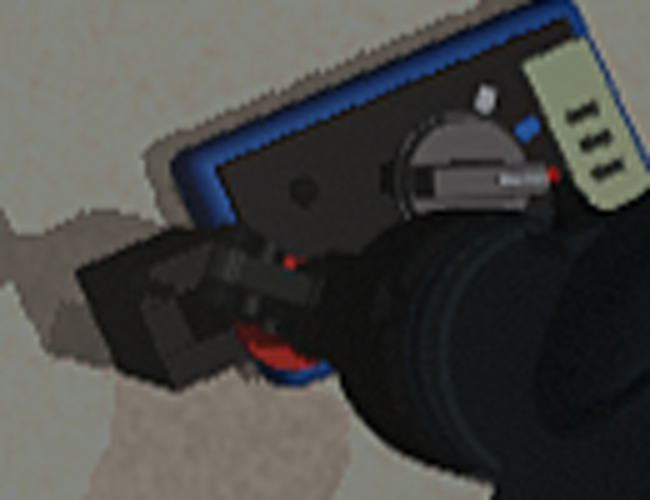

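apply_moves(increments=[[0,-0.004,-0.002,0,0,0,0],[0,-0.002,-0.001,0,0,0,0],[0.008,0,0,0,0,0,0],[0.008,0,0,0,0,0,0],[0,0,0,0,0,0,0],[0,0,0,0,0,0,0]])

```text
time_s: 31.03
ee_pos: [0.4074, -0.2493, 0.2259]
tool_rot: [0.698, 0.112, 0.698, -0.113]
force: [-0.0, 0.1, -0.7]
width: 0.247
```

Run:
```python
from h import *
go((.4095,-.248,.20),yaw=1.256)
c=capture("side"); crop(c,260,280,70,100,"h2",7); s=read_state(); p=s["ee_pos"]; print(p, proj(c,p-[0,0,.1164]),proj(c,p-[0,0,.0764]),proj(c,(.41,-.2479,.095)))
```

```text
t 31.03 tcp [ 0.4074 -0.2493  0.2259] jawyaw 1.251 q [-0.82  0.13  1.39  2.05 -0.14  1.07  1.89] F [-0.   0.1 -0.7] w 0.247
  turn [ 3.137e+00  4.000e-03 -1.000e-03] worldyaw -3.137 n>= 26
     shift [ 0.0259 -0.0019 -0.0016]
  turn [-0.005  0.001  0.002] worldyaw 0.005 n>= 1
     shift [0.0259 0.0019 0.0016]
  turn [ 3.137e+00  4.000e-03 -1.000e-03] worldyaw 3.146 n>= 26
     shift [ 0.0259 -0.0019 -0.0016]
[ 0.4077906  -0.249304    0.22628831] [290.92145317 349.15737223] [290.41040264 334.76068106] [292.1276081  353.06624472]
```

View pics/h2.png

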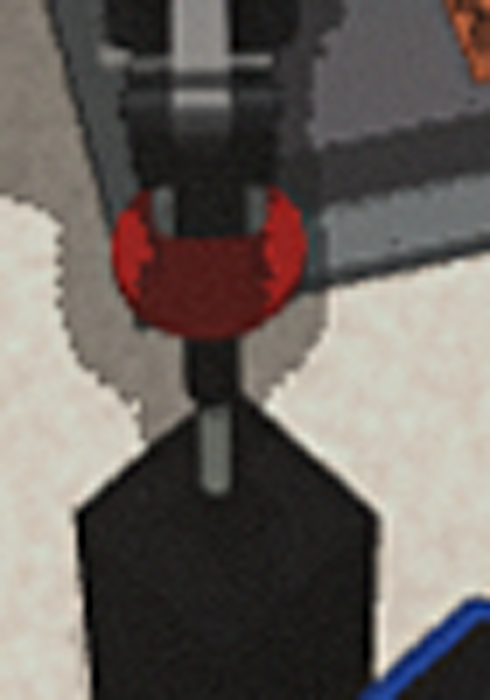

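apply_moves(increments=[[0,0.0018,0.0016,0,0,0,0],[0.01,0,0,0,0,0,0],[0.01,0,0,0,0,0,0],[0.01,0,0,0,0,0,0],[0.01,0,0,0,0,0,0],[0,0,0,0,0,0,0]])

```text
time_s: 31.58
ee_pos: [0.4098, -0.2462, 0.1851]
tool_rot: [0.698, 0.112, 0.698, -0.111]
force: [-0.5, -0.6, -1.4]
width: 0.25
```

Run:
```python
from h import *
go((.4097,-.248,.128),yaw=1.256)
```

```text
t 31.58 tcp [ 0.4098 -0.2462  0.1851] jawyaw 1.254 q [-0.67  0.24  1.27  2.09 -0.27  1.    1.99] F [-0.5 -0.6 -1.4] w 0.25
  turn [ 3.14 -0.   -0.  ] worldyaw -3.14 n>= 26
     shift [ 0.0571  0.0017 -0.0005]
  turn [-0.002  0.    -0.   ] worldyaw 0.002 n>= 1
     shift [ 0.0571 -0.0017  0.0005]
  turn [ 3.14 -0.   -0.  ] worldyaw 3.144 n>= 26
     shift [ 0.0571  0.0017 -0.0005]
```

apply_moves(increments=[[0.01,-0.0015,0.0005,0,0,0,0],[0.01,0,0,0,0,0,0],[0.01,0,0,0,0,0,0],[0.01,0,0,0,0,0,0],[0.005,0,0,0,0,0,0],[0,0,0,0,0,0,0]])

```text
time_s: 32.08
ee_pos: [0.4105, -0.2483, 0.141]
tool_rot: [0.699, 0.112, 0.698, -0.111]
force: [-0.6, 1.0, -0.9]
width: 0.25
```

apply_moves(increments=[[0.005,0,0,0,0,0,0],[0.004,0,0,0,0,0,0],[0,0,0,0,0,0,0],[0,0,0,0,0,0,0]])

```text
time_s: 32.42
ee_pos: [0.4107, -0.2486, 0.1323]
tool_rot: [0.699, 0.112, 0.697, -0.112]
force: [0.9, -0.3, -1.7]
width: 0.248
```

apply_moves(increments=[[0.003,0,0,0,0,0,0],[0.002,0,0,0,0,0,0],[0,0,0,0,0,0,0],[0,0,0,0,0,0,0]])

```text
time_s: 32.75
ee_pos: [0.4105, -0.2486, 0.1271]
tool_rot: [0.699, 0.112, 0.697, -0.112]
force: [0.1, 0.5, -0.7]
width: 0.245
```

apply_moves(increments=[[0.001,0,0,0,0,0,0],[0,0,0,0,0,0,0.4],[0,0,0,0,0,0,0.5],[0,0,0,0,0,0,0.6],[-0.01,0,0,0,0,0,0.7],[-0.02,0,0,0,0,0,0.7],[-0.03,0,0,0,0,0,0.7],[-0.03,0,0,0,0,0,0.7]])

```text
time_s: 33.42
ee_pos: [0.4094, -0.2489, 0.217]
tool_rot: [0.698, 0.112, 0.698, -0.112]
force: [1.4, 1.5, 1.8]
width: 0.7
```

apply_moves(increments=[[-0.03,0,0,0,0,0,0.7],[0,0,0,0,0,0,0.7]])

```text
time_s: 33.58
ee_pos: [0.4157, -0.2481, 0.2506]
tool_rot: [0.704, 0.112, 0.693, -0.108]
force: [0.3, 1.2, -0.1]
width: 0.7
```

Run:
```python
from h import *
go((.463,-.3695,.23),(.463,-.3695,.06),yaw=.083)
c=capture("side"); crop(c,230,220,180,230,"h3",3)
P=cloud(c)
for z,r in ((.181,.03),(.101,.03),(.095,.05)):
    sel=(abs(P[...,2]-z)<.003)&(np.hypot(P[...,0]-.41,P[...,1]+.248)<r); q=P[sel][:,:2]; b=cv2.minAreaRect((q*1000).astype(np.float32)); print(z,len(q),b)
```

```text
t 33.58 tcp [ 0.4157 -0.2481  0.2506] jawyaw 1.26 q [-0.95  0.04  1.47  2.01 -0.06  1.11  1.81] F [ 0.3  1.2 -0.1] w 0.7
  turn [ 1.176  0.007 -0.015] worldyaw -1.177 n>= 10
     shift [0.0206 0.0371 0.1249]
     shift [0.17 0.   0.  ]
  turn [-1.965  0.017  0.008] worldyaw 1.965 n>= 16
     shift [ 0.0206 -0.0371 -0.1249]
     shift [0.17 0.   0.  ]
0.181 181 ((411.0216064453125, -248.5482635498047), (21.687938690185547, 20.610675811767578), 70.26829528808594)
0.101 235 ((410.6337585449219, -249.0926513671875), (46.27965545654297, 38.669410705566406), 11.170021057128906)
0.095 397 ((409.70562744140625, -247.2349395751953), (51.0653190612793, 51.44976806640625), 25.12367820739746)
```

View pics/h3.png

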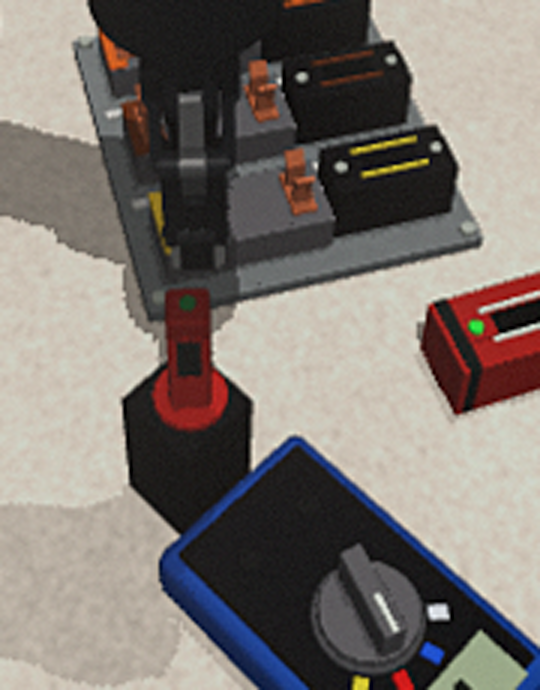

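The probe is upright with its guard seated. The dial is still on red. Next I turn the dial back.

apply_moves(increments=[[0,-0.0202,0.0165,0,0,0,0.7],[0,-0.0202,0.0165,0,0,0,0.7],[0,-0.0202,0.0165,0,0,0,0.7],[0,-0.0202,0.0165,0,0,0,0.7],[0,-0.0202,0.0165,0,0,0,0.7],[0,0,0,0.1,0,0,0.7],[0,0,0,0.12,0,0,0.7],[0,0,0,0.12,0,0,0.7]])

```text
time_s: 34.3
ee_pos: [0.4525, -0.3652, 0.2464]
tool_rot: [0.668, 0.231, 0.668, -0.232]
force: [-0.1, -0.2, -0.1]
width: 0.697
```

apply_moves(increments=[[0,0,0,0.12,0,0,0.6],[0,0,0,0.12,0,0,0.6],[0,0,0,0.12,0,0,0.6],[0,0,0,0.12,0,0,0.6],[0,0,0,0.12,0,0,0.6],[0,0,0,0.12,0,0,0.6],[0,0,0,0.12,0,0,0.6],[0,0,0,0,0,0,0.6]])

```text
time_s: 34.97
ee_pos: [0.4532, -0.3638, 0.2462]
tool_rot: [0.517, 0.482, 0.516, -0.483]
force: [-1.7, 0.7, -1.5]
width: 0.596
```

Run:
```python
from h import *
go((.463,-.3695,.1),(.463,-.3695,.059),yaw=.083)
```

```text
t 34.97 tcp [ 0.4532 -0.3638  0.2462] jawyaw 0.069 q [-0.4   0.63  1.41  1.79 -0.65  1.29  1.24] F [-1.7  0.7 -1.5] w 0.596
  turn [ 3.127e+00  0.000e+00 -3.000e-03] worldyaw -3.127 n>= 26
     shift [ 0.1462 -0.0093 -0.0065]
     shift [0.041 0.    0.   ]
  turn [-0.014  0.002  0.   ] worldyaw 0.014 n>= 1
     shift [0.1462 0.0093 0.0065]
     shift [0.041 0.    0.   ]
  turn [ 3.127e+00  0.000e+00 -3.000e-03] worldyaw 3.156 n>= 26
     shift [ 0.1462 -0.0093 -0.0065]
     shift [0.041 0.    0.   ]
```

apply_moves(increments=[[0.03,0.009,0.0065,-0.014,0.002,0,0.5],[0.03,0,0,0,0,0,0.5],[0.03,0,0,0,0,0,0.5],[0.03,0,0,0,0,0,0.5],[0,0,0,0,0,0,0.5],[0,0,0,0,0,0,0.5]])

```text
time_s: 35.47
ee_pos: [0.4627, -0.3688, 0.1263]
tool_rot: [0.521, 0.478, 0.522, -0.477]
force: [-0.4, 0.4, 0.2]
width: 0.498
```

Run:
```python
from h import *
go((.463,-.3695,.059),yaw=.083)
```

```text
t 35.47 tcp [ 0.4627 -0.3688  0.1263] jawyaw 0.088 q [-0.28  0.75  1.21  1.87 -0.79  1.12  1.33] F [-0.4  0.4  0.2] w 0.498
  turn [-3.137  0.    -0.004] worldyaw -3.146 n>= 26
     shift [ 0.0673 -0.0002 -0.0008]
  turn [ 0.005 -0.002 -0.   ] worldyaw -0.005 n>= 1
     shift [0.0673 0.0002 0.0008]
  turn [-3.137  0.    -0.004] worldyaw 3.137 n>= 26
     shift [ 0.0673 -0.0002 -0.0008]
```

apply_moves(increments=[[0.025,0,0,0,0,0,0.4],[0.025,0,0,0,0,0,0.4],[0.017,0,0,0,0,0,0.4],[0,0,0,0,0,0,0.2],[0,0,0,0,0,0,0],[0,0,0,0,0,0,0],[0,0,0,0,0,0,0]], grip_force=30)

```text
time_s: 36.05
ee_pos: [0.463, -0.3697, 0.0619]
tool_rot: [0.522, 0.478, 0.52, -0.478]
force: [-4.7, 0.2, -4.3]
width: 0.139
```

apply_moves(increments=[[0,0,0,0,0,0,0],[0,0,0,-0.1,0,0,0],[0,0,0,-0.1,0,0,0],[0,0,0,-0.1,0,0,0],[0,0,0,-0.1,0,0,0],[0,0,0,-0.1,0,0,0],[0,0,0,-0.1,0,0,0],[0,0,0,-0.1,0,0,0]])

```text
time_s: 36.72
ee_pos: [0.4632, -0.3696, 0.0618]
tool_rot: [0.655, 0.27, 0.653, -0.269]
force: [-4.5, 0.5, -3.6]
width: 0.145
```

apply_moves(increments=[[0,0,0,-0.1,0,0,0],[0,0,0,-0.1,0,0,0],[0,0,0,-0.1,0,0,0],[0,0,0,-0.1,0,0,0],[0,0,0,-0.1,0,0,0],[0,0,0,0,0,0,0],[0,0,0,0,0,0,0.4],[0,0,0,0,0,0,0.5]])

```text
time_s: 37.38
ee_pos: [0.4676, -0.371, 0.0632]
tool_rot: [0.704, 0.1, 0.696, -0.101]
force: [0.1, -1.1, 0.6]
width: 0.413
```

apply_moves(increments=[[-0.02,0,0,0,0,0,0.5],[-0.04,0,0,0,0,0,0.6],[-0.04,0,0,0,0,0,0.8],[-0.04,0,0,0,0,0,0.9],[-0.04,0,0,0,0,0,0.9]])

```text
time_s: 37.8
ee_pos: [0.466, -0.3701, 0.245]
tool_rot: [0.703, 0.1, 0.697, -0.101]
force: [0.2, 0.8, 0.6]
width: 0.9
```

Run:
```python
from m import *
go((.463,-.3695,.059),yaw=1.28)
c=capture("side"); crop(c,200,240,220,230,"d3",3)
c=capture("top"); crop(c,100,180,320,220,"d3t",2)
```

```text
t 37.8 tcp [ 0.466  -0.3701  0.245 ] jawyaw 1.286 q [-0.24  0.43  1.08  1.76 -0.41  1.19  2.24] F [0.2 0.8 0.6] w 0.9
  turn [-3.136e+00 -1.000e-03  1.500e-02] worldyaw -3.148 n>= 26
     shift [0.186  0.0002 0.003 ]
  turn [0.006 0.009 0.   ] worldyaw -0.006 n>= 1
     shift [ 0.186  -0.0002 -0.003 ]
  turn [-3.136e+00 -1.000e-03  1.500e-02] worldyaw 3.136 n>= 26
     shift [0.186  0.0002 0.003 ]
```

View pics/d3.png

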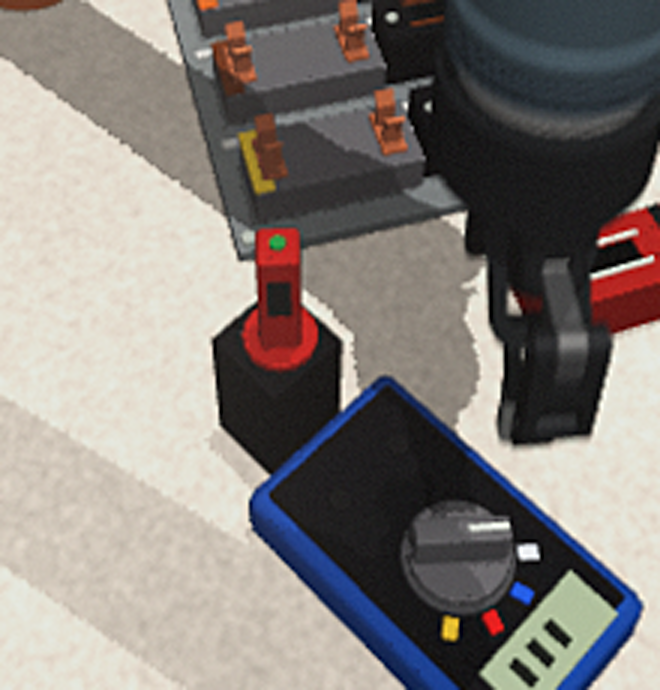

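View pics/d3t.png

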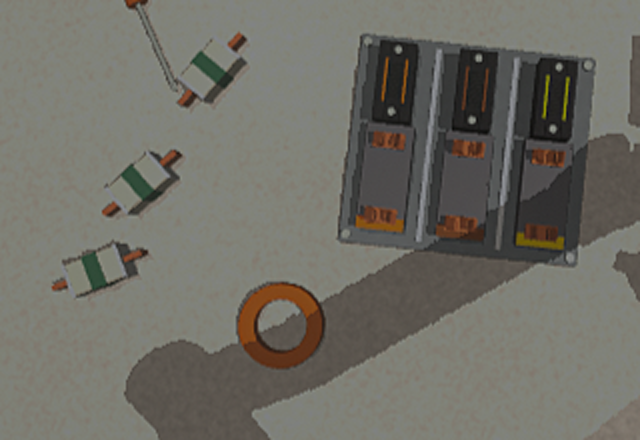

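The dial is back on white and all three fuses are where they started. Now I'll measure the fuses, body top at 40 mm, and the jaws.

```bash
cat > f.py <<'E'
from m import *
def fuses(verbose=True):
    res={}
    for n in ("top","side"):
        c=capture(n); P=cloud(c)
        m=mask(c,(55,80,30),(90,255,255)); 
        k,l,st,ce=cv2.connectedComponentsWithStats(m)
        for i in range(1,k):
            if st[i,4]<25: continue
            p=np.median(P[l==i],0)
            if not(.3<p[0]<.75 and -.2<p[1]<.5): continue
            top=np.percentile(P[l==i][:,2],80)
            sel=(abs(P[...,2]-top)<.005)&(np.hypot(P[...,0]-p[0],P[...,1]-p[1])<.042)
            q=P[sel][:,:2].astype(np.float32)*1000
            b=cv2.minAreaRect(q); (w,h),a=b[1],b[2]
            if h>w: a+=90
            a=(a+90)%180-90
            print(n,"top z",round(top,4),"c",np.round(b[0],1),"size",np.round(b[1],1),"yaw deg",round(a,1),"rad",round(np.radians(a),3))
E
python3 - <<'E'
from f import *
fuses()
E
```

```text
top top z 0.0412 c [624.3 265.4] size [36.8 60.7] yaw deg -38.6 rad -0.674
top top z 0.0415 c [499.6 335.8] size [37.5 61.1] yaw deg -46.6 rad -0.813
top top z 0.0412 c [406.2 376.5] size [36.7 62.1] yaw deg -66.1 rad -1.153
side top z 0.043 c [410.2 377.4] size [37.9 67.4] yaw deg -66.8 rad -1.166
side top z 0.0427 c [503.4 337.7] size [43.  64.3] yaw deg -49.1 rad -0.857
side top z 0.0427 c [627.3 266.7] size [42.8 64.4] yaw deg -34.8 rad -0.607
```

Run:
```python
from h import *
go((.56,0,.22),(.5015,.3367,.15),yaw=.75)
```

```text
t 38.0 tcp [ 0.4668 -0.3707  0.2446] jawyaw 1.287 q [-0.24  0.43  1.08  1.76 -0.42  1.19  2.25] F [ 1.2  0.6 -0.3] w 0.899
  turn [ 0.537  0.012 -0.003] worldyaw -0.537 n>= 5
     shift [ 0.0246  0.3209 -0.2077]
     shift [ 0.07    0.1867 -0.2862]
  turn [-2.605  0.004  0.016] worldyaw 2.605 n>= 21
     shift [ 0.0246 -0.3209  0.2077]
     shift [ 0.07   -0.1867  0.2862]
```

apply_moves(increments=[[0.002,0.0382,-0.0014,0,0,0,0.9],[0.002,0.0382,-0.0014,0,0,0,0.9],[0.002,0.0382,-0.0014,0,0,0,0.9],[0.002,0.0382,-0.0014,0,0,0,0.9],[0.002,0.0382,-0.0014,0,0,0,0.8],[0.002,0.0382,-0.0014,0,0,0,0.8],[0.002,0.0382,-0.0014,0,0,0,0.7],[0.002,0.0382,-0.0014,0,0,0,0.6]])

```text
time_s: 38.67
ee_pos: [0.5389, -0.0701, 0.2245]
tool_rot: [0.701, 0.1, 0.699, -0.1]
force: [1.2, -0.0, -0.5]
width: 0.605
```

apply_moves(increments=[[0,0.0382,-0.0014,0,0,0,0.6],[0,0.0382,-0.0014,0,0,0,0.6],[0,0.034,-0.0167,0,0,0,0.6],[0,0.034,-0.0167,0,0,0,0.6],[0,0.034,-0.0167,0,0,0,0.6],[0,0.034,-0.0167,0,0,0,0.6],[0,0.034,-0.0167,0,0,0,0.6],[0,0.034,-0.0167,0,0,0,0.6]])

```text
time_s: 39.33
ee_pos: [0.5174, 0.2276, 0.2243]
tool_rot: [0.701, 0.1, 0.699, -0.1]
force: [2.1, 0.5, -0.7]
width: 0.598
```

Run:
```python
from f import *
go((.5015,.3367,.15),(.5015,.3367,.01),yaw=.75)
fuses()
```

```text
t 39.33 tcp [0.5174 0.2276 0.2243] jawyaw 1.287 q [-1.36  0.38  1.07  1.85 -0.36  1.13  1.13] F [ 2.1  0.5 -0.7] w 0.598
  turn [ 0.537  0.003 -0.002] worldyaw -0.537 n>= 5
     shift [ 0.0743  0.0627 -0.0906]
     shift [0.14 0.   0.  ]
  turn [-2.605e+00  2.000e-03  4.000e-03] worldyaw 2.605 n>= 21
     shift [ 0.0743 -0.0627  0.0906]
     shift [0.14 0.   0.  ]
top top z 0.0416 c [624.4 265.5] size [37.3 60.8] yaw deg -38.6 rad -0.674
side top z 0.0428 c [502.6 337.1] size [41.  64.1] yaw deg -49.6 rad -0.865
side top z 0.0432 c [626.8 265.3] size [40.5 62. ] yaw deg -43.2 rad -0.755
```

apply_moves(increments=[[0,0,0,0.108,0,0,0.6],[0,0,0,0.108,0,0,0.6],[0,0,0,0.108,0,0,0.6],[0,0,0,0.108,0,0,0.6],[0,0,0,0.108,0,0,0.6],[0.025,0.0206,-0.0302,0,0,0,0.6],[0.025,0.0206,-0.0302,0,0,0,0.6],[0.025,0.0206,-0.0302,0,0,0,0.6]])

```text
time_s: 40.1
ee_pos: [0.5037, 0.3284, 0.1533]
tool_rot: [0.649, 0.285, 0.646, -0.283]
force: [0.3, 0.7, 0.4]
width: 0.601
```

apply_moves(increments=[[0.02,0,0,0,0,0,0.6],[0.02,0,0,0,0,0,0.6],[0,0,0,0,0,0,0.6],[0,0,0,0,0,0,0.6]])

```text
time_s: 40.43
ee_pos: [0.5026, 0.3264, 0.1129]
tool_rot: [0.649, 0.282, 0.647, -0.284]
force: [0.3, -0.6, -0.4]
width: 0.604
```

Run:
```python
from f import *
go((.502,.337,.01),yaw=.745)
fuses()
c=capture("side"); crop(c,180,90,170,120,"fb",4)
```

```text
t 40.43 tcp [0.5026 0.3264 0.1129] jawyaw 0.746 q [-1.41  0.64  1.01  1.85 -0.64  1.01  0.62] F [ 0.3 -0.6 -0.4] w 0.604
  turn [-3.14e+00 -1.00e-03  6.00e-03] worldyaw -3.143 n>= 26
     shift [ 0.1029 -0.0068  0.0082]
  turn [0.001 0.004 0.001] worldyaw -0.001 n>= 1
     shift [ 0.1029  0.0068 -0.0082]
  turn [-3.14e+00 -1.00e-03  6.00e-03] worldyaw 3.14 n>= 26
     shift [ 0.1029 -0.0068  0.0082]
top top z 0.0413 c [624.6 265.6] size [37.5 60.9] yaw deg -39.8 rad -0.694
top top z 0.0413 c [509.9 325.5] size [37.1 32.7] yaw deg 45.4 rad 0.793
top top z 0.0412 c [406.4 376.1] size [36.9 62.4] yaw deg -66.6 rad -1.163
side top z 0.0428 c [410.6 377.7] size [39.3 65.6] yaw deg -64.7 rad -1.129
side top z 0.0426 c [628.1 266.7] size [40.6 62.8] yaw deg -37.3 rad -0.651
```

View pics/fb.png

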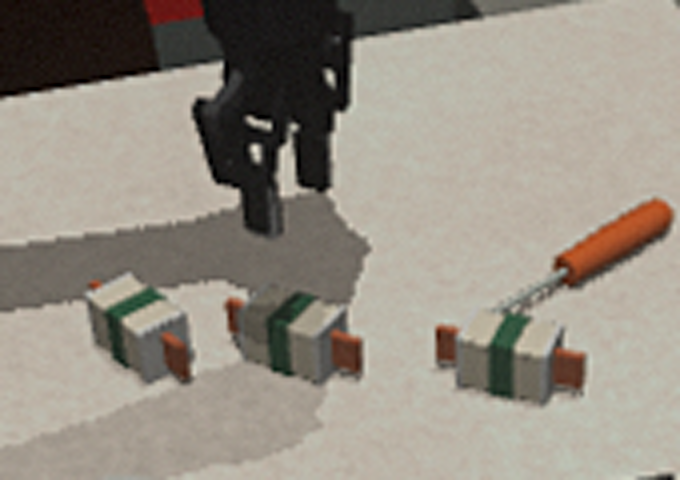

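apply_moves(increments=[[0.015,0.0068,-0.008,0,0,0,0.6],[0.03,0,0,0,0,0,0.6],[0.025,0,0,0,0,0,0.6],[0.02,0,0,0,0,0,0.6],[0,0,0,0,0,0,0.6],[0,0,0,0,0,0,0.6]])

```text
time_s: 41.08
ee_pos: [0.504, 0.3373, 0.0252]
tool_rot: [0.649, 0.284, 0.646, -0.283]
force: [0.7, 0.5, 1.5]
width: 0.599
```

Run:
```python
from h import *
go((.502,.337,.012),yaw=.745)
```

```text
t 41.08 tcp [0.504  0.3373 0.0252] jawyaw 0.746 q [-1.33  0.76  0.89  1.87 -0.76  0.89  0.68] F [0.7 0.5 1.5] w 0.599
  turn [-3.14   0.005  0.005] worldyaw -3.143 n>= 26
     shift [0.0132 0.0017 0.0011]
  turn [ 0.001  0.003 -0.003] worldyaw -0.001 n>= 1
     shift [ 0.0132 -0.0017 -0.0011]
  turn [-3.14   0.005  0.005] worldyaw 3.14 n>= 26
     shift [0.0132 0.0017 0.0011]
```

apply_moves(increments=[[0.013,-0.0015,-0.001,0,0,0,0.6],[0,0,0,0,0,0,0.5],[0,0,0,0,0,0,0.3],[0,0,0,0,0,0,0.1],[0,0,0,0,0,0,0],[0,0,0,0,0,0,0],[0,0,0,0,0,0,0]], grip_force=60)

```text
time_s: 41.67
ee_pos: [0.5023, 0.3377, 0.0123]
tool_rot: [0.65, 0.284, 0.646, -0.282]
force: [0.2, -0.5, 1.7]
width: 0.404
```

apply_moves(increments=[[0,0,0,0,0,0,0],[-0.015,0,0,0,0,0,0],[-0.025,0,0,0,0,0,0],[-0.03,0,0,0,0,0,0],[-0.03,0,0,0,0,0,0],[-0.02,0,0,0,0,0,0]])

```text
time_s: 42.17
ee_pos: [0.5022, 0.3373, 0.1345]
tool_rot: [0.65, 0.284, 0.646, -0.282]
force: [1.2, 0.7, -2.8]
width: 0.412
```

Run:
```python
from f import *
go((.5054,-.0094,.16),(.5128,.0753,.16),yaw=1.485)
fuses()
```

```text
t 42.17 tcp [0.5022 0.3373 0.1345] jawyaw 0.746 q [-1.44  0.62  1.04  1.83 -0.62  1.05  0.58] F [ 1.2  0.7 -2.8] w 0.412
  turn [ 2.403 -0.004 -0.007] worldyaw -2.403 n>= 20
     shift [-0.0255  0.3451 -0.0329]
     shift [ 0.     -0.085  -0.0001]
  turn [-0.739  0.005 -0.003] worldyaw 0.739 n>= 6
     shift [-0.0255 -0.3451  0.0329]
     shift [0.     0.085  0.0001]
top top z 0.041 c [624.8 265.5] size [37.1 61.3] yaw deg -38.8 rad -0.677
top top z 0.0411 c [406.4 376.3] size [37.1 62.1] yaw deg -67.3 rad -1.175
side top z 0.0426 c [410.5 376.7] size [39.2 64.3] yaw deg -67.2 rad -1.173
side top z 0.0432 c [627.3 266.4] size [38.9 62.7] yaw deg -39.4 rad -0.688
```

apply_moves(increments=[[-0.012,0,0,-0.123,0,0,0],[-0.012,0,0,-0.123,0,0,0],[0,0,0,-0.123,0,0,0],[0,0,0,-0.123,0,0,0],[0,0,0,-0.123,0,0,0],[0,0,0,-0.124,0,0,0],[0,-0.0392,0.003,0,0,0,0],[0,-0.0392,0.003,0,0,0,0]])

```text
time_s: 42.93
ee_pos: [0.4988, 0.2613, 0.1541]
tool_rot: [0.708, 0.027, 0.706, -0.027]
force: [1.1, -1.4, -2.2]
width: 0.408
```

apply_moves(increments=[[0,-0.0392,0.003,0,0,0,0],[0,-0.0392,0.003,0,0,0,0],[0,-0.0392,0.003,0,0,0,0],[0,-0.0392,0.003,0,0,0,0],[0,-0.0392,0.003,0,0,0,0],[0,-0.0392,0.003,0,0,0,0],[0,-0.0392,0.003,0,0,0,0],[0,-0.0392,0.003,0,0,0,0]])

```text
time_s: 43.6
ee_pos: [0.4961, -0.0572, 0.1546]
tool_rot: [0.707, 0.03, 0.706, -0.03]
force: [0.9, -0.8, -2.5]
width: 0.411
```

apply_moves(increments=[[0,-0.0392,0.003,0,0,0,0],[0,0,0,0,0,0,0],[0,0,0,0,0,0,0],[0,0,0,0,0,0,0]])

```text
time_s: 43.93
ee_pos: [0.4964, -0.0949, 0.1547]
tool_rot: [0.707, 0.031, 0.706, -0.03]
force: [-0.4, 0.8, -2.9]
width: 0.406
```

Run:
```python
from f import *
go((.4974,-.0944,.11),yaw=1.485)
c=capture("side"); crop(c,230,170,180,150,"iy",4)
```

```text
t 43.93 tcp [ 0.4964 -0.0949  0.1547] jawyaw 1.485 q [-0.8   0.33  1.05  2.05 -0.35  0.95  1.92] F [-0.4  0.8 -2.9] w 0.406
  turn [ 3.141e+00 -1.000e-03 -3.000e-03] worldyaw -3.141 n>= 26
     shift [ 0.0447 -0.0005 -0.001 ]
  turn [-0.     0.002 -0.001] worldyaw 0.0 n>= 1
     shift [0.0447 0.0005 0.001 ]
  turn [ 3.141e+00 -1.000e-03 -3.000e-03] worldyaw 3.142 n>= 26
     shift [ 0.0447 -0.0005 -0.001 ]
```

View pics/iy.png

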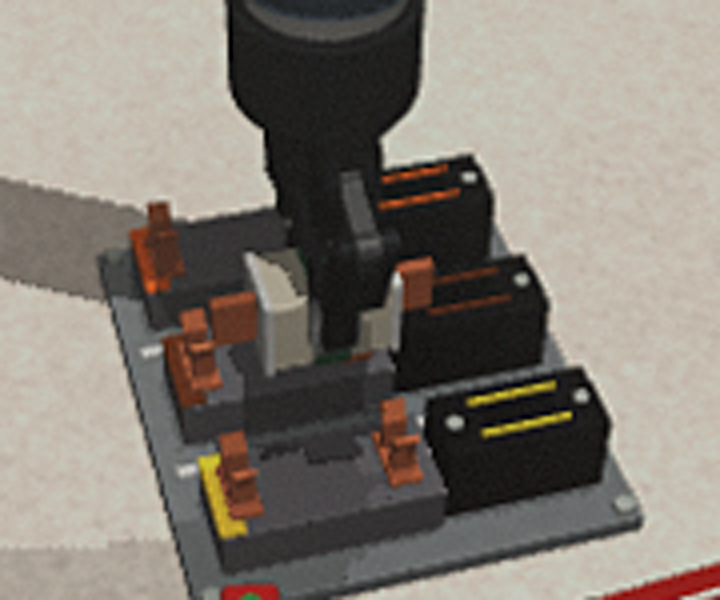

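Run:
```python
from m import *
c=capture("side"); p=np.array([.4964,-.0949,.1547-.0123+.02]); d=np.array([.9963,-.0863,0])
for k in (-.04,.04): print(proj(c,p+k*d))
for nm,lo,hi in (("cop",(3,100,40),(20,255,255)),):
    for ce,a,V in comps(c,lo,hi,(270,220,345,310),20): print(nm,ce.round(1),a)
# jaw expected in yellow
for k in (-.04,.04): print("jaw",proj(c,np.array([.4974,-.0944,.058])+k*d))
```

```text
[287.30616458 250.0873587 ]
[331.07356246 241.64382194]
cop [271.7 232.5] 84
cop [329.3 220.5] 26
cop [334.9 239.5] 115
cop [281.4 255.4] 372
cop [328.8 280.8] 176
cop [289.  289.1] 179
jaw [289.08140879 287.91446405]
jaw [329.06551244 279.48950539]
```

apply_moves(increments=[[0.02,0.0005,-0.001,0,0,0,0],[0.02,0,0,0,0,0,0],[0.02,0,0,0,0,0,0],[0.01,0,0,0,0,0,0],[0,0,0,0,0,0,0],[0,0,0,0,0,0,0]])

```text
time_s: 44.53
ee_pos: [0.4969, -0.0934, 0.0854]
tool_rot: [0.708, 0.029, 0.705, -0.029]
force: [0.2, 0.1, -1.2]
width: 0.414
```

Run:
```python
from f import *
go((.496,-.0944,.055),yaw=1.485)
c=capture("side"); crop(c,230,170,180,150,"iy2",4)
```

```text
t 44.53 tcp [ 0.4969 -0.0934  0.0854] jawyaw 1.488 q [-0.68  0.45  0.93  2.09 -0.49  0.83  2.03] F [ 0.2  0.1 -1.2] w 0.414
  turn [-3.138e+00 -1.000e-03  5.000e-03] worldyaw -3.145 n>= 26
     shift [0.0304 0.0011 0.0008]
  turn [0.003 0.003 0.   ] worldyaw -0.003 n>= 1
     shift [ 0.0304 -0.0011 -0.0008]
  turn [-3.138e+00 -1.000e-03  5.000e-03] worldyaw 3.138 n>= 26
     shift [0.0304 0.0011 0.0008]
```

View pics/iy2.png

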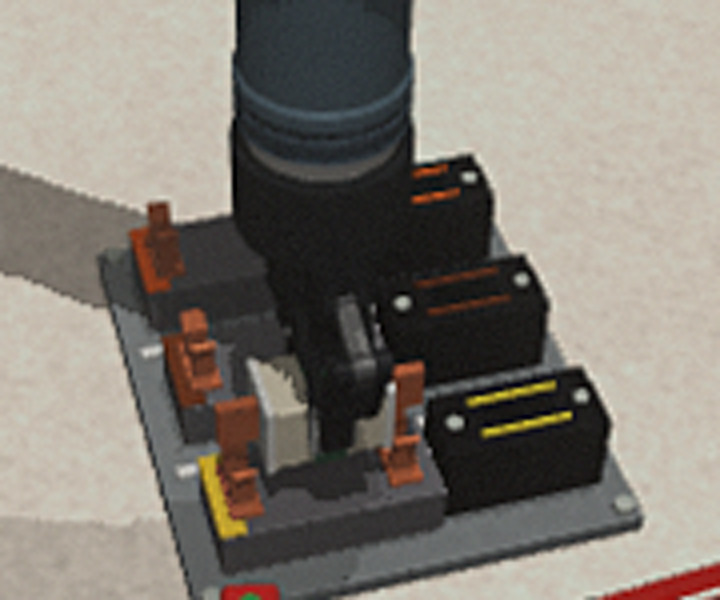

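apply_moves(increments=[[0.006,-0.001,-0.001,0,0,0,0],[0.006,0,0,0,0,0,0],[0.006,0,0,0,0,0,0],[0,0,0,0,0,0,0],[0,0,0,0,0,0,0]])

```text
time_s: 45.0
ee_pos: [0.4956, -0.0954, 0.0673]
tool_rot: [0.708, 0.03, 0.705, -0.03]
force: [0.2, 0.2, -2.3]
width: 0.41
```

apply_moves(increments=[[0.005,0,0,0,0,0,0],[0.005,0,0,0,0,0,0],[0.002,0,0,0,0,0,0],[0,0,0,0,0,0,0],[0,0,0,0,0,0,0]])

```text
time_s: 45.42
ee_pos: [0.4959, -0.0954, 0.0555]
tool_rot: [0.708, 0.03, 0.705, -0.03]
force: [0.5, 1.1, -2.2]
width: 0.409
```

apply_moves(increments=[[0.0015,0,0,0,0,0,0],[0,0,0,0,0,0,0],[0,0,0,0,0,0,0]])

```text
time_s: 45.67
ee_pos: [0.4963, -0.0954, 0.0543]
tool_rot: [0.708, 0.03, 0.705, -0.03]
force: [0.4, 1.2, -2.1]
width: 0.412
```

apply_moves(increments=[[0,0,0,0,0,0,0.5],[0,0,0,0,0,0,0.52],[0,0,0,0,0,0,0.54],[-0.02,0,0,0,0,0,0.55],[-0.04,0,0,0,0,0,0.55],[-0.04,0,0,0,0,0,0.55],[0,0,0,0,0,0,0.55]])

```text
time_s: 46.25
ee_pos: [0.5014, -0.097, 0.161]
tool_rot: [0.713, 0.03, 0.7, -0.03]
force: [1.6, -1.3, 0.2]
width: 0.549
```

Run:
```python
from f import *
go((.46,.33,.16),yaw=.42)
fuses()
c=capture("side"); crop(c,230,170,180,150,"iy3",4)
```

```text
t 46.25 tcp [ 0.5014 -0.097   0.161 ] jawyaw 1.485 q [-0.81  0.32  1.06  2.04 -0.35  0.95  1.92] F [ 1.6 -1.3  0.2] w 0.549
  turn [ 1.065  0.015 -0.011] worldyaw -1.065 n>= 9
     shift [ 0.001   0.1364 -0.4068]
  turn [-2.076  0.012  0.017] worldyaw 2.076 n>= 17
     shift [ 0.001  -0.1364  0.4068]
top top z 0.0414 c [624.4 265.5] size [36.9 60.7] yaw deg -38.5 rad -0.672
top top z 0.0411 c [406.2 376.3] size [37.  62.6] yaw deg -66.5 rad -1.161
side top z 0.0424 c [409.8 378.8] size [38.8 66.6] yaw deg -67.3 rad -1.175
side top z 0.0837 c [498.1 -95.2] size [39.4 61.2] yaw deg -5.5 rad -0.096
```

View pics/iy3.png

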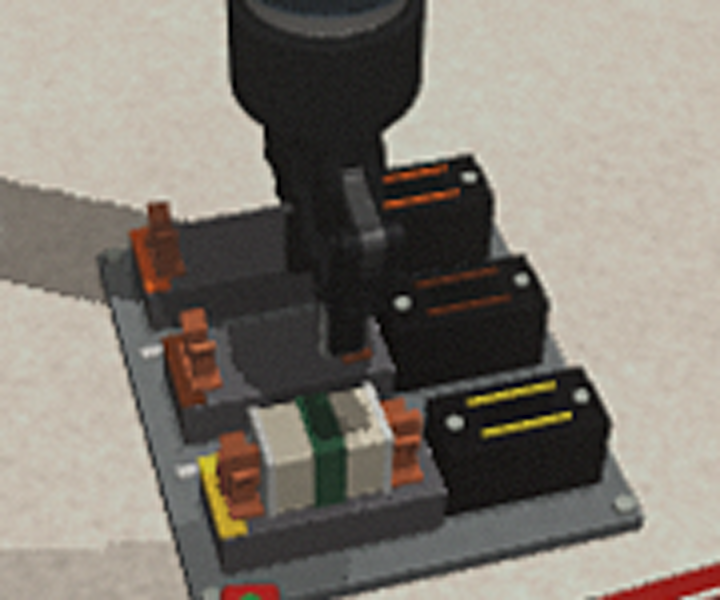

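Seated: the body is between the jaws and its top is at about 0.082. Next is the nearest fuse at (0.408, 0.377).

apply_moves(increments=[[0,0.0387,-0.0111,0,0,0,0.6],[0,0.0387,-0.0111,0,0,0,0.6],[0,0.0387,-0.0111,0,0,0,0.6],[0,0.0387,-0.0111,0,0,0,0.6],[0,0.0387,-0.0111,0,0,0,0.6],[0,0.0387,-0.0111,0,0,0,0.6],[0,0.0387,-0.0111,0,0,0,0.6],[0,0.0387,-0.0111,0,0,0,0.6]])

```text
time_s: 47.07
ee_pos: [0.4312, 0.2218, 0.1524]
tool_rot: [0.707, 0.029, 0.706, -0.031]
force: [-0.4, 0.1, -0.4]
width: 0.6
```

apply_moves(increments=[[0,0.0387,-0.0111,0,0,0,0.6],[0,0.0387,-0.0111,0,0,0,0.6],[0,0.0387,-0.0111,0,0,0,0.6],[0,0.0387,-0.0111,0,0,0,0.6],[0,0,0,0.12,0,0,0.6],[0,0,0,0.12,0,0,0.6],[0,0,0,0.12,0,0,0.6],[0,0,0,0.12,0,0,0.6]])

```text
time_s: 47.73
ee_pos: [0.4009, 0.3778, 0.1515]
tool_rot: [0.68, 0.198, 0.677, -0.2]
force: [0.3, -0.4, -0.1]
width: 0.604
```

apply_moves(increments=[[0,0,0,0.12,0,0,0.6],[0,0,0,0.12,0,0,0.6],[0,0,0,0.12,0,0,0.6],[0,0,0,0.12,0,0,0.6],[0,0,0,0.12,0,0,0.6],[0,0,0,0,0,0,0.6],[0,0,0,0,0,0,0.6]])

```text
time_s: 48.32
ee_pos: [0.4015, 0.3776, 0.152]
tool_rot: [0.593, 0.388, 0.589, -0.389]
force: [0.5, 1.0, 0.1]
width: 0.603
```

Run:
```python
from f import *
go((.4085,.3773,.06),(.4085,.3773,.012),yaw=.405)
fuses()
```

```text
t 48.32 tcp [0.4015 0.3776 0.152 ] jawyaw 0.409 q [-1.75  0.54  1.17  1.95 -0.58  1.04  0.08] F [0.5 1.  0.1] w 0.603
  turn [-3.138e+00  2.000e-03  7.000e-03] worldyaw -3.145 n>= 26
     shift [ 0.092  -0.0063 -0.0031]
     shift [0.048 0.    0.   ]
  turn [ 0.004  0.005 -0.001] worldyaw -0.004 n>= 1
     shift [0.092  0.0063 0.0031]
     shift [0.048 0.    0.   ]
  turn [-3.138e+00  2.000e-03  7.000e-03] worldyaw 3.138 n>= 26
     shift [ 0.092  -0.0063 -0.0031]
     shift [0.048 0.    0.   ]
top top z 0.0409 c [623.1 266.8] size [37.2 64.5] yaw deg -38.5 rad -0.671
top top z 0.0833 c [495.1 -95.9] size [36.4 61.3] yaw deg -4.8 rad -0.084
top top z 0.0413 c [406.3 376.5] size [37.  62.4] yaw deg -66.6 rad -1.162
side top z 0.0435 c [410.3 377.6] size [37.8 65.8] yaw deg -65.1 rad -1.136
side top z 0.0436 c [627.4 265.8] size [39.8 62.6] yaw deg -39.2 rad -0.685
side top z 0.0837 c [498.3 -95.9] size [38.7 61.4] yaw deg -6.4 rad -0.111
```

apply_moves(increments=[[0.02,0.0063,0.003,0,0,0,0.6],[0.03,0,0,0,0,0,0.6],[0.03,0,0,0,0,0,0.6],[0.03,0,0,0,0,0,0.6],[0.015,0,0,0,0,0,0.6],[0,0,0,0,0,0,0.6],[0,0,0,0,0,0,0.6]])

```text
time_s: 49.0
ee_pos: [0.4094, 0.3777, 0.0281]
tool_rot: [0.592, 0.389, 0.589, -0.389]
force: [-0.5, 0.7, 0.2]
width: 0.598
```

Run:
```python
from h import *
go((.4085,.3773,.012),yaw=.405)
```

```text
t 49.0 tcp [0.4094 0.3777 0.0281] jawyaw 0.407 q [-1.57  0.71  0.94  1.99 -0.77  0.85  0.22] F [-0.5  0.7  0.2] w 0.598
  turn [-3.14e+00  3.00e-03  4.00e-03] worldyaw -3.143 n>= 26
     shift [ 0.0161  0.001  -0.    ]
  turn [ 0.002  0.003 -0.002] worldyaw -0.002 n>= 1
     shift [ 0.0161 -0.001   0.    ]
  turn [-3.14e+00  3.00e-03  4.00e-03] worldyaw 3.14 n>= 26
     shift [ 0.0161  0.001  -0.    ]
```

apply_moves(increments=[[0.016,0,0,0,0,0,0.6],[0,0,0,0,0,0,0.5],[0,0,0,0,0,0,0.3],[0,0,0,0,0,0,0.1],[0,0,0,0,0,0,0],[0,0,0,0,0,0,0],[0,0,0,0,0,0,0],[0,0,0,0,0,0,0]], grip_force=60)

```text
time_s: 49.67
ee_pos: [0.4103, 0.3789, 0.0137]
tool_rot: [0.592, 0.39, 0.589, -0.388]
force: [-0.9, -0.1, 5.0]
width: 0.416
```

apply_moves(increments=[[-0.015,0,0,0,0,0,0],[-0.025,0,0,0,0,0,0],[-0.035,0,0,0,0,0,0],[-0.035,0,0,0,0,0,0],[-0.03,0,0,0,0,0,0],[0,0,0,-0.12,0,0,0],[0,0,0,-0.12,0,0,0],[0,0,0,-0.12,0,0,0]])

```text
time_s: 50.33
ee_pos: [0.4089, 0.3784, 0.1528]
tool_rot: [0.653, 0.276, 0.65, -0.274]
force: [0.1, -0.9, -2.4]
width: 0.409
```

apply_moves(increments=[[0,0,0,-0.12,0,0,0],[0,0,0,-0.12,0,0,0],[0,0,0,-0.12,0,0,0],[0,0,0,-0.12,0,0,0],[0,0,0,-0.12,0,0,0],[0,0,0,-0.12,0,0,0],[0,0,0,0,0,0,0]])

```text
time_s: 50.92
ee_pos: [0.4087, 0.3777, 0.1521]
tool_rot: [0.708, 0.029, 0.705, -0.03]
force: [0.1, -0.1, -1.5]
width: 0.41
```

Run:
```python
from f import *
go((.5044,-.0098,.16),yaw=1.485)
```

```text
t 50.92 tcp [0.4087 0.3777 0.1521] jawyaw 1.488 q [-1.56  0.41  0.9   1.93 -0.38  0.98  1.  ] F [ 0.1 -0.1 -1.5] w 0.41
  turn [-3.139e+00 -1.000e-03  5.000e-03] worldyaw -3.144 n>= 26
     shift [-0.0079  0.3779 -0.1286]
  turn [0.003 0.003 0.   ] worldyaw -0.003 n>= 1
     shift [-0.0079 -0.3779  0.1286]
  turn [-3.139e+00 -1.000e-03  5.000e-03] worldyaw 3.139 n>= 26
     shift [-0.0079  0.3779 -0.1286]
```

apply_moves(increments=[[0,-0.0378,0.0129,0,0,0,0],[0,-0.0378,0.0129,0,0,0,0],[0,-0.0378,0.0129,0,0,0,0],[0,-0.0378,0.0129,0,0,0,0],[0,-0.0378,0.0129,0,0,0,0],[0,-0.0378,0.0129,0,0,0,0],[0,-0.0378,0.0129,0,0,0,0],[0,-0.0378,0.0129,0,0,0,0]])

```text
time_s: 51.58
ee_pos: [0.486, 0.0664, 0.1529]
tool_rot: [0.708, 0.031, 0.705, -0.031]
force: [2.0, 0.8, -1.5]
width: 0.406
```

apply_moves(increments=[[0,-0.0378,0.0129,0,0,0,0],[0,-0.0378,0.0129,0,0,0,0],[0,0,0,0,0,0,0],[0,0,0,0,0,0,0],[0,0,0,0,0,0,0],[0.02,0,0,0,0,0,0],[0.02,0,0,0,0,0,0],[0,0,0,0,0,0,0]])

```text
time_s: 52.25
ee_pos: [0.5024, -0.0062, 0.1098]
tool_rot: [0.705, 0.028, 0.708, -0.029]
force: [-0.2, -0.2, -4.1]
width: 0.407
```

Run:
```python
from f import *
go((.5044,-.0104,.085),yaw=1.485)
c=capture("side"); crop(c,230,150,180,150,"ib",4)
p=read_state()["ee_pos"]-[0,0,.0125-.02]; d=np.array([.9963,-.0863,0])
for k in (-.05,.05): print(proj(c,p+k*d))
```

```text
t 52.25 tcp [ 0.5024 -0.0062  0.1098] jawyaw 1.49 q [-0.89  0.4   0.96  2.08 -0.43  0.87  1.81] F [-0.2 -0.2 -4.1] w 0.407
  turn [-3.137e+00 -1.000e-03 -6.000e-03] worldyaw -3.146 n>= 26
     shift [ 0.0248  0.0041 -0.0024]
  turn [ 0.005 -0.004  0.001] worldyaw -0.005 n>= 1
     shift [ 0.0248 -0.0041  0.0024]
  turn [-3.137e+00 -1.000e-03 -6.000e-03] worldyaw 3.137 n>= 26
     shift [ 0.0248  0.0041 -0.0024]
[271.68755016 235.28716315]
[321.03685876 226.17317957]
```

View pics/ib.png

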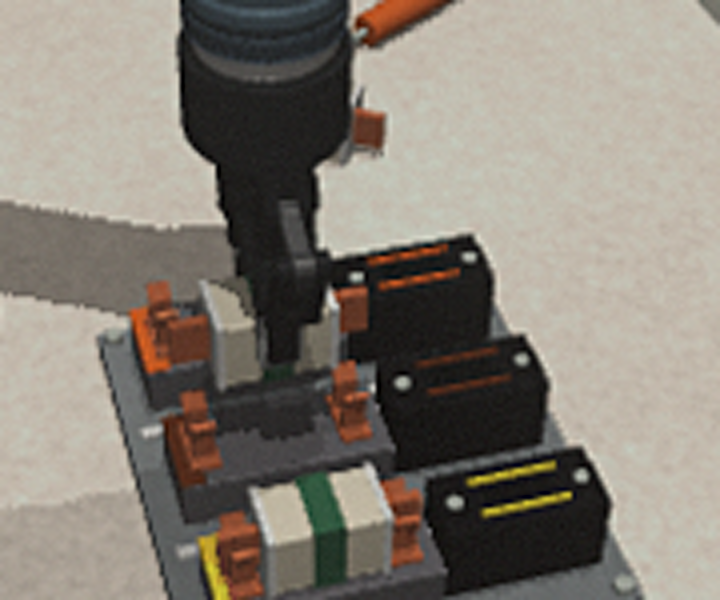

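apply_moves(increments=[[0.008,-0.0035,0.002,0.003,0,0,0],[0.008,0,0,0,0,0,0],[0.007,0,0,0,0,0,0],[0,0,0,0,0,0,0],[0,0,0,0,0,0,0],[0,0,0,0,0,0,0]])

```text
time_s: 52.8
ee_pos: [0.508, -0.0129, 0.0905]
tool_rot: [0.708, 0.031, 0.705, -0.031]
force: [-0.3, 0.1, -2.5]
width: 0.412
```

Run:
```python
from f import *
go((.505,-.0102,.055),yaw=1.485)
c=capture("side"); crop(c,230,150,180,150,"ib2",4)
```

```text
t 52.8 tcp [ 0.508  -0.0129  0.0905] jawyaw 1.483 q [-0.84  0.44  0.92  2.08 -0.47  0.84  1.85] F [-0.3  0.1 -2.5] w 0.412
  turn [ 3.139 -0.    -0.008] worldyaw -3.14 n>= 26
     shift [ 0.0355 -0.0024  0.0032]
  turn [-0.002  0.005 -0.   ] worldyaw 0.002 n>= 1
     shift [ 0.0355  0.0024 -0.0032]
  turn [ 3.139 -0.    -0.008] worldyaw 3.144 n>= 26
     shift [ 0.0355 -0.0024  0.0032]
```

View pics/ib2.png

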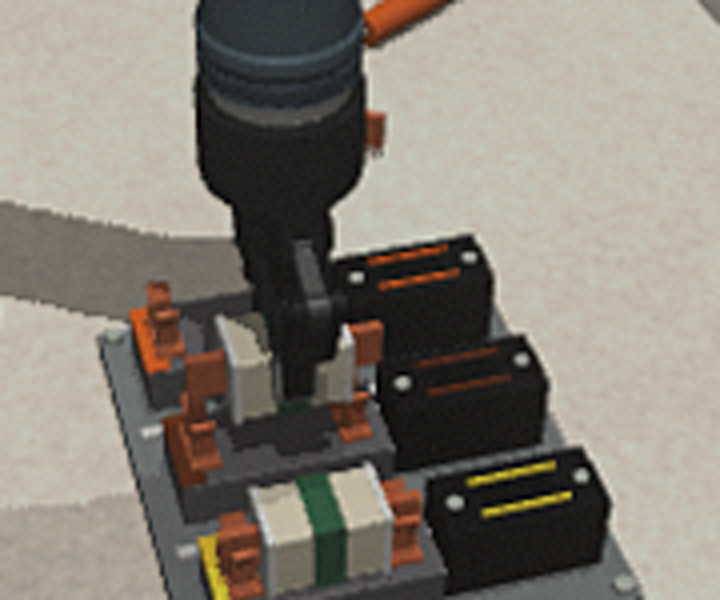

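apply_moves(increments=[[0.004,0.002,-0.003,0,0,0,0],[0,0,0,0,0,0,0],[0,0,0,0,0,0,0],[0,0,0,0,0,0,0],[0,0,0,0,0,0,0]])

```text
time_s: 53.27
ee_pos: [0.505, -0.0106, 0.0863]
tool_rot: [0.708, 0.031, 0.705, -0.031]
force: [-0.6, 0.4, -2.7]
width: 0.407
```

Run:
```python
from f import *
go((.505,-.0102,.055),yaw=1.485)
```

```text
t 53.27 tcp [ 0.505  -0.0106  0.0863] jawyaw 1.483 q [-0.84  0.44  0.92  2.09 -0.48  0.83  1.85] F [-0.6  0.4 -2.7] w 0.407
  turn [ 3.14  -0.    -0.007] worldyaw -3.14 n>= 26
     shift [ 0.0313 -0.0004  0.0001]
  turn [-0.002  0.005 -0.   ] worldyaw 0.002 n>= 1
     shift [ 0.0313  0.0004 -0.0001]
  turn [ 3.14  -0.    -0.007] worldyaw 3.143 n>= 26
     shift [ 0.0313 -0.0004  0.0001]
```

apply_moves(increments=[[0.006,0,0,0,0.004,0,0],[0.006,0,0,0,0,0,0],[0.006,0,0,0,0,0,0],[0,0,0,0,0,0,0],[0,0,0,0,0,0,0]])

```text
time_s: 53.68
ee_pos: [0.5042, -0.0108, 0.0674]
tool_rot: [0.706, 0.031, 0.707, -0.031]
force: [-0.6, -0.2, -1.9]
width: 0.41
```

apply_moves(increments=[[0.005,0,0,0,0,0,0],[0.005,0,0,0,0,0,0],[0.002,0,0,0,0,0,0],[0,0,0,0,0,0,0],[0,0,0,0,0,0,0]])

```text
time_s: 54.1
ee_pos: [0.505, -0.0107, 0.0561]
tool_rot: [0.707, 0.031, 0.706, -0.031]
force: [0.7, -0.5, -2.5]
width: 0.407
```

apply_moves(increments=[[0.0015,0,0,0,0,0,0],[0,0,0,0,0,0,0],[0,0,0,0,0,0,0]])

```text
time_s: 54.35
ee_pos: [0.5052, -0.0107, 0.0556]
tool_rot: [0.706, 0.031, 0.706, -0.031]
force: [-3.5, -0.2, 5.1]
width: 0.412
```

apply_moves(increments=[[0,0,0,0,0,0,0.5],[0,0,0,0,0,0,0.52],[0,0,0,0,0,0,0.54],[-0.02,0,0,0,0,0,0.55],[-0.04,0,0,0,0,0,0.55],[-0.04,0,0,0,0,0,0.55],[0,0,0,0,0,0,0.55]])

```text
time_s: 54.93
ee_pos: [0.5108, -0.0112, 0.1613]
tool_rot: [0.711, 0.032, 0.702, -0.03]
force: [1.7, -0.5, 0.8]
width: 0.55
```

Run:
```python
from f import *
go((.626,.266,.16),yaw=.9)
fuses()
c=capture("side"); crop(c,230,90,180,210,"ib3",3)
```

```text
t 54.93 tcp [ 0.5108 -0.0112  0.1613] jawyaw 1.483 q [-0.96  0.31  1.04  2.04 -0.34  0.95  1.74] F [ 1.7 -0.5  0.8] w 0.55
  turn [ 0.582  0.012 -0.007] worldyaw -0.583 n>= 5
     shift [ 0.0013  0.2888 -0.0821]
  turn [-2.559  0.009  0.016] worldyaw 2.559 n>= 21
     shift [ 0.0013 -0.2888  0.0821]
top top z 0.0414 c [624.2 265.2] size [37.4 60.6] yaw deg -38.8 rad -0.677
top top z 0.0843 c [ 485.5 -104.8] size [16.7 43.5] yaw deg -4.7 rad -0.082
side top z 0.0834 c [507.2 -10.9] size [38.5 61.5] yaw deg -6.1 rad -0.106
side top z 0.0838 c [498.2 -95.3] size [37.7 61.2] yaw deg -4.9 rad -0.085
```

View pics/ib3.png

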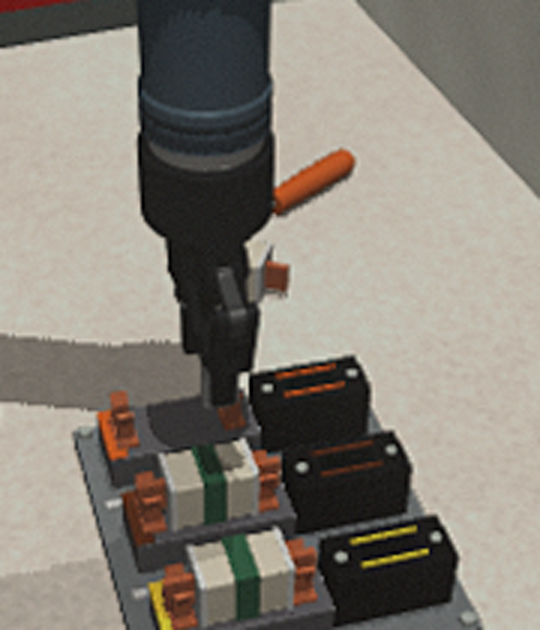

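Two are seated. Now the last fuse, near the screwdriver.

apply_moves(increments=[[0,0.0358,0.0114,0,0,0,0.53],[0,0.0358,0.0114,0,0,0,0.53],[0,0.0358,0.0114,0,0,0,0.53],[0,0.0358,0.0114,0,0,0,0.53],[0,0.0358,0.0114,0,0,0,0.53],[0,0.0358,0.0114,0,0,0,0.53],[0,0.0358,0.0114,0,0,0,0.53],[0,0.0358,0.0114,0,0,0,0.53]])

```text
time_s: 55.75
ee_pos: [0.6197, 0.268, 0.1516]
tool_rot: [0.705, 0.03, 0.708, -0.032]
force: [1.1, -1.6, 0.4]
width: 0.53
```

apply_moves(increments=[[0,0,0,0.12,0,0,0.53],[0,0,0,0.12,0,0,0.53],[0,0,0,0.12,0,0,0.53],[0,0,0,0.12,0,0,0.53],[0,0,0,0.113,0,0,0.53],[0,0,0,0,0,0,0.53],[0,0,0,0,0,0,0.53]])

```text
time_s: 56.33
ee_pos: [0.6197, 0.2661, 0.1523]
tool_rot: [0.666, 0.234, 0.668, -0.236]
force: [-0.2, 0.3, 0.2]
width: 0.526
```

Run:
```python
from f import *
go((.6265,.266,.06),(.6265,.266,.012),yaw=.89)
fuses()
c=capture("side"); crop(c,270,90,130,110,"fa",5)
c=capture("top"); crop(c,130,130,130,110,"fat",5)
```

```text
t 56.33 tcp [0.6197 0.2661 0.1523] jawyaw 0.893 q [-1.14  0.71  0.98  1.63 -0.64  1.15  0.89] F [-0.2  0.3  0.2] w 0.526
  turn [-3.139e+00 -6.000e-03 -1.000e-03] worldyaw -3.144 n>= 26
     shift [ 0.0923 -0.0042 -0.0054]
     shift [0.048 0.    0.   ]
  turn [ 0.003 -0.001  0.004] worldyaw -0.003 n>= 1
     shift [0.0923 0.0042 0.0054]
     shift [0.048 0.    0.   ]
  turn [-3.139e+00 -6.000e-03 -1.000e-03] worldyaw 3.139 n>= 26
     shift [ 0.0923 -0.0042 -0.0054]
     shift [0.048 0.    0.   ]
top top z 0.0836 c [504.1 -11.3] size [36.6 60.9] yaw deg -5.3 rad -0.092
top top z 0.084 c [494.9 -96. ] size [36.5 61. ] yaw deg -4.5 rad -0.079
side top z 0.0431 c [627.9 266.7] size [40.8 61.7] yaw deg -40.8 rad -0.712
side top z 0.084 c [507.2 -10.9] size [39.3 61.1] yaw deg -4.8 rad -0.084
side top z 0.0839 c [498.1 -95.4] size [38.2 61.4] yaw deg -5.2 rad -0.091
```

View pics/fa.png

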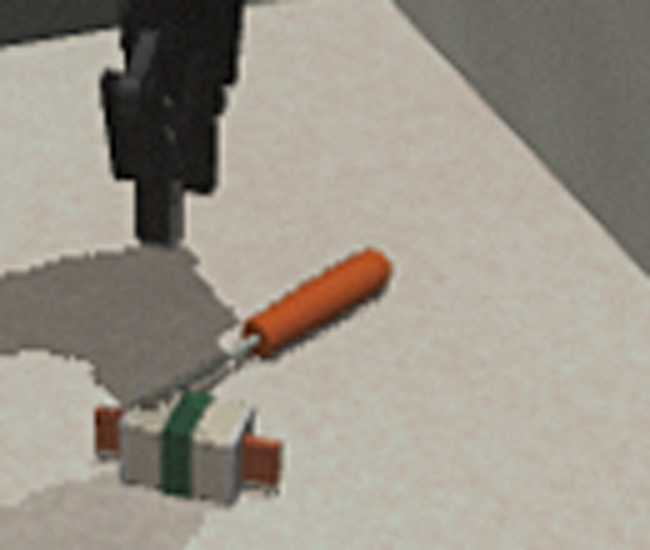

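View pics/fat.png

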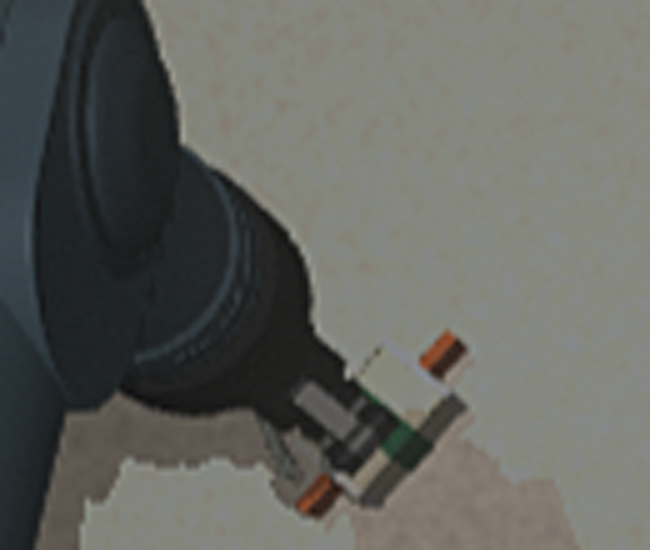

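apply_moves(increments=[[0.02,0.0042,0.0054,0,0,0,0.53],[0.03,0,0,0,0,0,0.53],[0.03,0,0,0,0,0,0.53],[0,0,0,0,0,0,0.53],[0,0,0,0,0,0,0.53],[0,0,0,0,0,0,0.53]])

```text
time_s: 57.03
ee_pos: [0.6287, 0.2666, 0.0763]
tool_rot: [0.667, 0.236, 0.666, -0.236]
force: [0.3, -0.2, -0.1]
width: 0.529
```

Run:
```python
from f import *
go((.6265,.266,.04),(.6265,.266,.012),yaw=.89)
```

```text
t 57.03 tcp [0.6287 0.2666 0.0763] jawyaw 0.89 q [-1.09  0.8   0.91  1.65 -0.71  1.05  0.94] F [ 0.3 -0.2 -0.1] w 0.529
  turn [-3.141e+00  3.000e-03  2.000e-03] worldyaw -3.142 n>= 26
     shift [0.0363 0.0019 0.0014]
     shift [0.028 0.    0.   ]
  turn [ 0.     0.001 -0.002] worldyaw -0.0 n>= 1
     shift [ 0.0363 -0.0019 -0.0014]
     shift [0.028 0.    0.   ]
  turn [-3.141e+00  3.000e-03  2.000e-03] worldyaw 3.141 n>= 26
     shift [0.0363 0.0019 0.0014]
     shift [0.028 0.    0.   ]
```

apply_moves(increments=[[0.015,-0.0015,-0.0012,0,0,0,0.53],[0.015,0,0,0,0,0,0.53],[0.015,0,0,0,0,0,0.53],[0.01,0,0,0,0,0,0.53],[0,0,0,0,0,0,0.53],[0,0,0,0,0,0,0.53],[0,0,0,0,0,0,0.53]])

```text
time_s: 57.62
ee_pos: [0.6262, 0.266, 0.0199]
tool_rot: [0.667, 0.236, 0.666, -0.236]
force: [1.0, -0.2, -0.7]
width: 0.531
```

apply_moves(increments=[[0.0075,0,0,0,0,0,0.53],[0,0,0,0,0,0,0.4],[0,0,0,0,0,0,0.2],[0,0,0,0,0,0,0],[0,0,0,0,0,0,0],[0,0,0,0,0,0,0],[0,0,0,0,0,0,0]], grip_force=60)

```text
time_s: 58.2
ee_pos: [0.6256, 0.2662, 0.0121]
tool_rot: [0.667, 0.236, 0.667, -0.236]
force: [-0.1, 0.3, -2.5]
width: 0.409
```

apply_moves(increments=[[-0.015,0,0,0,0,0,0],[-0.025,0,0,0,0,0,0],[-0.035,0,0,0,0,0,0],[-0.035,0,0,0,0,0,0],[-0.03,0,0,0,0,0,0],[0,0,0,-0.12,0,0,0],[0,0,0,-0.12,0,0,0],[0,0,0,-0.12,0,0,0]])

```text
time_s: 58.87
ee_pos: [0.626, 0.2658, 0.1543]
tool_rot: [0.699, 0.111, 0.698, -0.111]
force: [0.2, -0.5, -3.4]
width: 0.411
```

apply_moves(increments=[[0,0,0,-0.12,0,0,0],[0,0,0,-0.115,0,0,0],[0,0,0,0,0,0,0],[0,0,0,0,0,0,0]])

```text
time_s: 59.2
ee_pos: [0.6257, 0.2657, 0.153]
tool_rot: [0.706, 0.032, 0.706, -0.031]
force: [0.8, -0.0, -3.4]
width: 0.41
```

Run:
```python
from f import *
go((.5125,.0745,.16),yaw=1.485)
```

```text
t 59.2 tcp [0.6257 0.2657 0.153 ] jawyaw 1.482 q [-1.06  0.66  0.85  1.62 -0.54  1.12  1.41] F [ 0.8 -0.  -3.4] w 0.41
  turn [ 3.138e+00 -1.000e-03 -0.000e+00] worldyaw -3.138 n>= 26
     shift [-0.007   0.2002  0.0964]
  turn [-0.003  0.    -0.001] worldyaw 0.003 n>= 1
     shift [-0.007  -0.2002 -0.0964]
  turn [ 3.138e+00 -1.000e-03 -0.000e+00] worldyaw 3.145 n>= 26
     shift [-0.007   0.2002  0.0964]
```

apply_moves(increments=[[0,-0.0334,-0.0161,-0.003,0,0,0],[0,-0.0334,-0.0161,0,0,0,0],[0,-0.0334,-0.0161,0,0,0,0],[0,-0.0334,-0.0161,0,0,0,0],[0,-0.0334,-0.0161,0,0,0,0],[0,-0.0334,-0.0161,0,0,0,0],[0,0,0,0,0,0,0],[0,0,0,0,0,0,0]])

```text
time_s: 59.87
ee_pos: [0.5111, 0.0711, 0.1523]
tool_rot: [0.706, 0.033, 0.707, -0.032]
force: [-0.2, 1.3, -2.7]
width: 0.409
```

apply_moves(increments=[[0.02,0,0,0,0,0,0],[0.02,0,0,0,0,0,0],[0.02,0,0,0,0,0,0],[0.005,0,0,0,0,0,0],[0,0,0,0,0,0,0],[0,0,0,0,0,0,0],[0,0,0,0,0,0,0]])

```text
time_s: 60.45
ee_pos: [0.5145, 0.0748, 0.0885]
tool_rot: [0.708, 0.029, 0.705, -0.029]
force: [-0.1, 0.2, -2.5]
width: 0.405
```

Run:
```python
from f import *
go((.5125,.0743,.055),yaw=1.485)
c=capture("side"); crop(c,230,150,180,150,"io",4)
p=read_state()["ee_pos"]-[0,0,.0125-.02]; d=np.array([.9963,-.0863,0])
for k in (-.05,.05): print(proj(c,p+k*d))
```

```text
t 60.45 tcp [0.5145 0.0748 0.0885] jawyaw 1.488 q [-0.98  0.46  0.91  2.06 -0.49  0.85  1.7 ] F [-0.1  0.2 -2.5] w 0.405
  turn [-3.139e+00  1.000e-03  4.000e-03] worldyaw -3.145 n>= 26
     shift [0.0335 0.0007 0.0019]
  turn [ 0.003  0.003 -0.001] worldyaw -0.003 n>= 1
     shift [ 0.0335 -0.0007 -0.0019]
  turn [-3.139e+00  1.000e-03  4.000e-03] worldyaw 3.139 n>= 26
     shift [0.0335 0.0007 0.0019]
[265.71394956 216.46483169]
[311.45588955 208.43727405]
```

View pics/io.png

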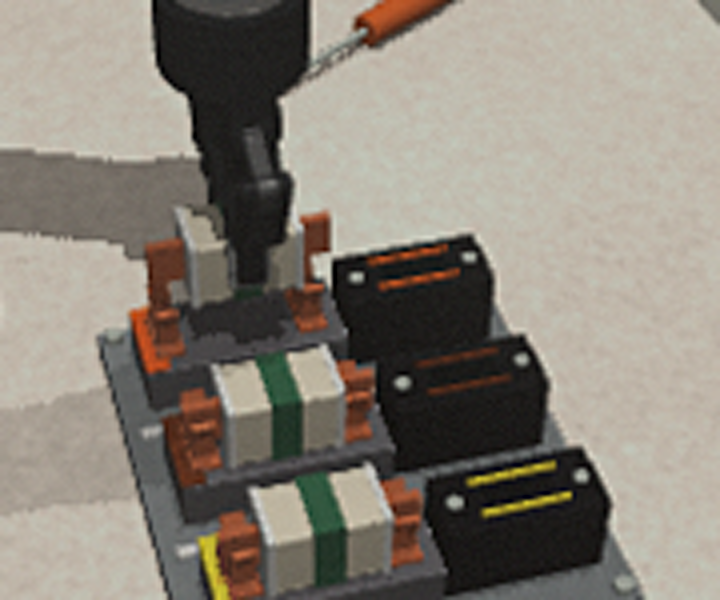

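apply_moves(increments=[[0.003,-0.0006,-0.003,0,0,0,0],[0,0,0,0,0,0,0],[0,0,0,0,0,0,0],[0,0,0,0,0,0,0],[0,0,0,0,0,0,0]])

```text
time_s: 60.92
ee_pos: [0.51, 0.0742, 0.0844]
tool_rot: [0.707, 0.029, 0.706, -0.029]
force: [-0.6, 0.2, -2.8]
width: 0.41
```

apply_moves(increments=[[0.006,0,0,0,0,0,0],[0.006,0,0,0,0,0,0],[0.006,0,0,0,0,0,0],[0,0,0,0,0,0,0],[0,0,0,0,0,0,0]])

```text
time_s: 61.33
ee_pos: [0.5091, 0.0739, 0.0654]
tool_rot: [0.706, 0.029, 0.707, -0.03]
force: [-0.6, -0.2, -3.6]
width: 0.411
```

apply_moves(increments=[[0.004,0,0.0015,0,0,0,0],[0.004,0,0,0,0,0,0],[0.002,0,0,0,0,0,0],[0,0,0,0,0,0,0],[0,0,0,0,0,0,0]])

```text
time_s: 61.75
ee_pos: [0.5112, 0.0739, 0.056]
tool_rot: [0.706, 0.029, 0.707, -0.029]
force: [-0.4, -0.8, -2.6]
width: 0.411
```

apply_moves(increments=[[0.0018,0,0,0,0,0,0],[0,0,0,0,0,0,0],[0,0,0,0,0,0,0]])

```text
time_s: 62.0
ee_pos: [0.5114, 0.0741, 0.0545]
tool_rot: [0.707, 0.029, 0.706, -0.029]
force: [0.2, -0.2, -2.9]
width: 0.414
```

apply_moves(increments=[[0,0,0,0,0,0,0.5],[0,0,0,0,0,0,0.52],[0,0,0,0,0,0,0.54],[-0.02,0,0,0,0,0,0.55],[-0.04,0,0,0,0,0,0.55],[-0.04,0,0,0,0,0,0.55],[-0.04,0,0,0,0,0,0.55]])

```text
time_s: 62.58
ee_pos: [0.511, 0.0734, 0.1958]
tool_rot: [0.706, 0.029, 0.707, -0.03]
force: [1.1, 0.7, 0.3]
width: 0.549
```

apply_moves(increments=[[0,0.038,0,0,0,0,0.55],[0,0.038,0,0,0,0,0.55],[0,0.038,0,0,0,0,0.55],[0,0.038,0,0,0,0,0.55],[0,0.038,0,0,0,0,0.55],[0,0.038,0,0,0,0,0.55],[0,0,0,0,0,0,0.55]])

```text
time_s: 63.17
ee_pos: [0.5286, 0.3137, 0.1942]
tool_rot: [0.707, 0.026, 0.706, -0.022]
force: [-1.1, 1.6, -0.3]
width: 0.548
```

Run:
```python
from f import *
go()
fuses()
c=capture("side"); cv2.imwrite("pics/end_s.png",c["frame"])
c=capture("top"); crop(c,250,180,300,170,"end_t",2)
```

```text
t 63.17 tcp [0.5286 0.3137 0.1942] jawyaw 1.503 q [-1.31  0.49  0.93  1.76 -0.44  1.11  1.26] F [-1.1  1.6 -0.3] w 0.548
  turn [ 3.142e+00 -9.000e-03 -2.000e-03] worldyaw -3.142 n>= 26
  turn [-0.     0.001 -0.005] worldyaw 0.0 n>= 0
  turn [ 3.142e+00 -9.000e-03 -2.000e-03] worldyaw 3.142 n>= 26
top top z 0.0831 c [509.9  73.4] size [36.4 61. ] yaw deg -4.4 rad -0.076
top top z 0.0837 c [503.9 -11.1] size [36.3 60.9] yaw deg -5.4 rad -0.095
top top z 0.0834 c [495.1 -96. ] size [36.5 61.5] yaw deg -4.1 rad -0.071
side top z 0.0848 c [512.9  73.9] size [39.8 62.9] yaw deg -8.3 rad -0.145
side top z 0.0839 c [507.2 -11.4] size [38.  61.2] yaw deg -5.7 rad -0.1
side top z 0.0839 c [498.3 -95.1] size [38.3 61.5] yaw deg -5.0 rad -0.088
```

View pics/end_s.png

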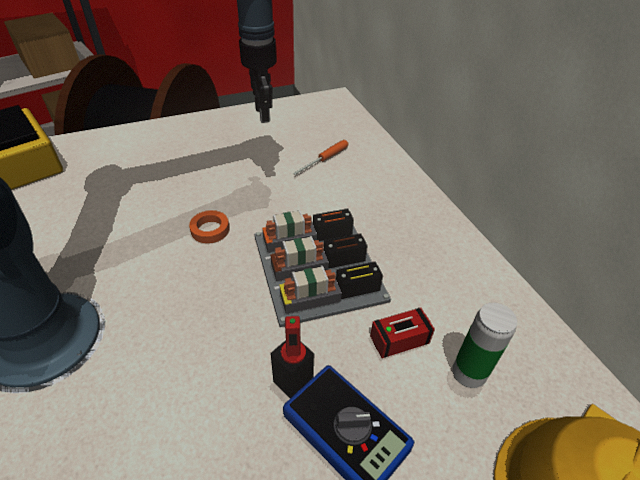

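View pics/end_t.png

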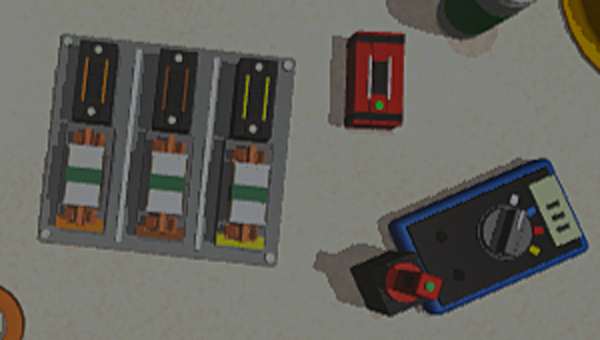

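Run:
```python
from m import *
c=capture("side")
for ce,a,V in comps(c,(0,0,130),(179,60,255),(340,400,385,432)): print(ce.round(1),a)
a=cv2.imread("pics/side0.png").astype(int); d=abs(a-c["frame"]).sum(2); print("dial diff",d[395:450,325:385].mean(),"ref",d[450:475,200:260].mean())
P=cloud(c); sel=(abs(P[...,2]-.181)<.004)&(np.hypot(P[...,0]-.41,P[...,1]+.248)<.03); print(P[sel].mean(0))
print(job_done())
```

```text
[379.3 404.1] 107
[362.9 415. ] 35
[375.6 423.7] 26
dial diff 7.5236363636363635 ref 5.919333333333333
[ 0.41095648 -0.24977777  0.18136732]
the job is handed in; nothing more can be done
None
```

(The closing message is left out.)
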